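# Press in the sprung hinge bar with a fork and take the flap out of its hinge

### The job

The aluminium guard flap lies in its hinge clevis, held by a spring-loaded bar; take it out for repair. With the forked tool from the wooden block, straddle the bar between the lug and the bar's collar, gently press the collar toward the barrel until the bar's tip leaves the lug, and, keeping it pressed in, draw that end of the flap clear of the lug without forcing it. Then stand the tool back in its slot and lay the flap flat, right way up, in the metal tray, leaving the other things alone.

Things in the scene. Friction and masses are not known exactly. Their poses are not given: they have to be found in the camera images.
- mount_rail: Dark steel rail screwed to the bench, its x +64 to +110 mm, 200 mm long, 10 mm high. Origin on the bench under the hinge axis; y along the axis (z = 10 mm), -x toward the flap. A grey clevis is clamped on it through slots, anywhere within 5 mm either way along y of the nominal places given here: the rail does not tell exactly where the lugs are. Clevis wall at x 55 to 63 mm, 28 mm high.
- flap: Aluminium flap lying flat between the clevis arms, right way up, 0.11 to 0.22 kg, axes like the rail's at the start. Origin on its underside below the barrel's middle. Barrel 18 mm thick, y -45 to +45, axis at z = 10. Plate 84 mm wide, 5 mm thick, to x = -82, lip 14 mm high. Fixed stub at +y, 6 mm thick, y 45 to 57.5 mm, in a blind hole of the +y arm with 2.5 mm play all round.
- sprung_end (a point): Point of the flap on the barrel's axis at its y = -56.8 mm, 4 mm outside the collar: here the fork goes in from above. Spring bar at -y: 8 mm thick, collar 18 mm across, 3 mm thick (y -49.8 to -52.8), then 17.5 mm bare to the flat tip (y = -70.3) in a hole of the -y arm. Clevis arms: 21 mm high, ends at x = -11; inner faces 111.3 mm apart, nominally y = -66.3 and +45.
- barrel_mid (a point): On the axis in the middle of the flap's barrel, 10 mm above its underside: pinch it here from above, across the barrel. To lift it out once the sprung end is free, first shift it along the barrel 15 mm or more toward the sprung end, so that the stub leaves its hole. It is open between the arms to x = +55 mm.
- bar_axis (a point): Fixed to the flap, where the bar enters the barrel (y = -45 mm). The flap has 0 to 6 mm of end float: pressing the collar toward +y first slides the flap against the +y arm, then the bar yields, from 4 N to 8 N over 4.8 mm, and stops hard on the barrel. The tip is then less than 1 mm clear of its lug, so keep it at the stop. Over 25 N between tool and flap damages the bar.
- stub_root (a point): Fixed to the flap, where the stub leaves the barrel (y = +45 mm). The pressed-in end swings about the stub: drawn 22 mm toward -x it also goes 2 mm toward +y. The sprung end is past the nose of its lug after 16 mm. Turn the fork with the bar, ease it off the collar and centre it on the bar before lifting it out, or it takes the flap along.
- fork_tool: Forked tool, 90 g, fork down in the wooden block. Origin midway between the fork's tips, z up along the tool. Two tines 5 mm wide, 4.5 mm thick and 22 mm long, side by side along its x with a 13 mm gap; thickness along its y. Flat blade 23 mm wide to z = 42 mm, flange 30 x 24 mm at z = 42 to 48 mm, black handle 26 mm (x) by 20 mm (y) from z = 48 to 106 mm. The tool is the same after a half turn about z.
- fork_handle (a point): On the axis of the tool's handle, 73 mm above the fork's tips: the place to grip it, across the 20 mm thickness (along the tool's y).
- tool_block: Hardwood block fixed to the bench, 70 x 100 x 48 mm high, origin in the middle of its underside. In the middle of its top a slot 27 mm (its x) by 11 mm (its y), 46 mm deep; the tool's flange rests on the block's top with the fork's tips 6 mm above the bench.
- tray: Dark steel open tray fixed to the bench, 160 mm (its x) by 180 mm (its y), 24 mm high, walls and floor 3 mm thick; origin in the middle of its underside.
- wax_tin: Bystander: round wax tin, 71 mm across, 25 mm high.
- tape_measure: Bystander: yellow tape measure, 35 x 87 x 64 mm.
- hex_key: Bystander: L-shaped hex key, 38 x 102 x 7 mm.
- masking_tape: Bystander: roll of masking tape, 100 mm across, 24 mm high.

How it is judged:
By the outcome, as a careful person would: the job done as asked, in the order asked, and still so for the second after the job is handed in, with the robot touching nothing.
It also fails if it takes over 72 s, if anything falls off the work surface, if the arm or the gripper's body presses on something with over 40 N, if the wrist force passes 120 N, or if a joint passes its speed limit or range.

### The arm

A 6-joint arm with a two-finger parallel gripper is mounted at the origin on a cart in front of the work surface, level with it; the furniture and walls round the work are solid. World frame = base frame: x ahead of the robot, y to its left, z up, the work surface at z = 0. Lengths are in m, angles in rad, forces in N, time in s.
With the tool pointing down it reaches from about 0.35 to 0.85 m from the base axis. Payload 8.1 kg.
Tool frame: the origin (TCP) lies at the very end of the fingers, on their centre line; the grasp point (between the pads) lies robot.tcp_to_grasp behind it (robot.tcp_to_grasp is the distance from the TCP to the grasp point, in m); z points along the fingers, y is the line along which they close (so a half turn about z gives the same grasp; the last joint's range is limited). The gripper opens to 93 mm and grips with 3 to 60 N. Pads are 15 mm wide; open, the fingers measure 128 mm over their backs; the gripper's body (75 mm by 188 mm) begins 65 mm behind the grasp point.
Start: joints at [1.189, 0.13, 1.488, -0, 1.523, -0.085], TCP at [0.175, 0.574, 0.219] pointing down, gripper open.
Joint ranges: [-2.96, 2.96], [-0.89, 2.26], [0.02, 2.5], [-1.34, 4.48], [0, 2.73], [-2.66, 2.66]. Speed limits (rad/s): [2.39, 2.39, 2.79, 3.14, 3.14, 3.14].

### API

Orientations are given as a rotation vector (axis times angle).
In Python, from plant import robot gives the robot as it stands. The module is installed in compiled form; this text tells all that it offers.
- The arm moves only by the shell command python3 -m pendant 'ROWS' [FORCE]. ROWS is JSON, a list that holds one entry, the list of rows, each a list of 5 numbers: the opening, from 0 (shut) to 1 (fully open), then the shift along the tool's x, y, z in cm, then the turn about the tool's z in degrees. In form: [[[fingers, x, y, z, roll], ...]]. A call has 1 to 8 rows; each row shifts and turns the commanded pose from where the row before left it, along the tool's axes as they then stand; what a row does not reach is not made up. A row lasts 1/10 s, in which the tool goes at most 50 mm and 8.59 degrees, less where a joint would pass 70% of its speed; a pose out of reach is approached as far as the arm can. A call is refused whole if a number of a shift passes 5 or a number of a turn 8.59, either way. A call with a gripper value outside its range is refused whole. The fingers move at their own pace and stop on an object; FORCE is the grip in N (left out, the last holds). Time passes only in rows, so rows that do not move let the fingers close. It gives the time, the measured TCP pose, the force, the opening and the grip force at its end, in the units of the state.
- robot.read_state(): the state, without advancing time (a new reading comes with each control period).
- robot.read_camera(name): name is "side" or "top" or "wrist"; returns a dict with "img" (384x512x3 uint8, blue, green, red), "K" (3x3 intrinsics, pixels), "pose" (4x4, takes a point from camera to world coordinates). Camera axes: x right, y up, looking along -z (the intrinsics and any distortion apply to the point x, -y, -z); pixel columns grow to the right and rows downward; lengths in m; the calibration is good to about 2 mm. A picture is of the moment at which its call begins. There is no depth.
- robot.close_job(): hands the job in; it is judged then, once.
The state is a dict: "t": time; "q": joint angles; "dq": joint speeds; "joint_torque": joint torques, N m; "tool_pos": TCP position; "orientation": TCP orientation; "force": force on the tool from outside, world axes, zero at the start; "wrist_torque": the same for the moment, N m; "opening": finger opening in m; "gripper_force": force on a finger pad.
Only numpy, scipy, OpenCV 4.12 (cv2) and the standard library are available. Lean on these libraries where they do the work, as an engineer would, in place of code of your own. Each camera call takes 0.05 s, during which the arm holds its last target. There are 200 camera calls.

## Working session

There is one attempt and no reset: what is moved stays moved. The work goes in short steps, Python scripts to look and compute and a shell command to move; the robot and the scene stay as the last step left them, time stands still between calls to the robot, and variables do not carry over. Pictures are saved under pics/ and viewed, at most 10 in all, crops included, and the job is handed in when it is done.

```bash
mkdir -p pics; ls
cat > h.py <<'E'
import numpy as np, cv2, json
from plant import robot
from scipy.spatial.transform import Rotation as R
def snap(n,f):
    c=robot.read_camera(n); cv2.imwrite(f'pics/{f}.png',c['img']); np.savez(f'pics/{f}.npz',K=c['K'],pose=c['pose']); return c
def ld(f): return np.load(f'pics/{f}.npz')
def ray(f,uv,z):
    c=ld(f); K=c['K'];P=c['pose']
    uv=np.atleast_2d(uv); d=np.c_[(uv[:,0]-K[0,2])/K[0,0],-(uv[:,1]-K[1,2])/K[1,1],-np.ones(len(uv))]@P[:3,:3].T
    o=P[:3,3]; return o+d*((z-o[2])/d[:,2])[:,None]
def proj(f,X):
    c=ld(f); K=c['K'];P=c['pose']; p=(np.atleast_2d(X)-P[:3,3])@P[:3,:3]
    return np.c_[K[0,2]+K[0,0]*p[:,0]/-p[:,2],K[1,2]-K[1,1]*p[:,1]/-p[:,2]]
def st():
    s=robot.read_state(); r=R.from_rotvec(s['orientation']).as_matrix()
    print('t',round(s['t'],2),'pos',np.round(s['tool_pos'],4),'x',np.round(r[:,0],3),'y',np.round(r[:,1],3),'z',np.round(r[:,2],3),'F',np.round(s['force'],1),'M',np.round(s['wrist_torque'],2),'op',round(s['opening'],4),'gf',s['gripper_force'],'q',np.round(s['q'],2)); return s,r
E
python3 - <<'E'
from h import *
for n in('top','side','wrist'):
    c=snap(n,n+'0'); print(n,c['K'].round(1).tolist(),c['pose'].round(3).tolist(),c.keys())
st(); print(robot.tcp_to_grasp)
a=[cv2.imread(f'pics/{n}0.png') for n in('top','side','wrist')]
cv2.imwrite('pics/wb.png',cv2.resize(a[1],(800,600),interpolation=cv2.INTER_CUBIC))
cv2.imwrite('pics/tb.png',cv2.resize(a[0],(800,600),interpolation=cv2.INTER_CUBIC))
E
```

```text
pics
top [[381.9, 0.0, 256.2], [0.0, 381.9, 196.0], [0.0, 0.0, 1.0]] [[-0.011, 0.977, -0.213, 0.333], [-1.0, -0.011, 0.001, 0.012], [-0.002, 0.213, 0.977, 1.048], [0.0, 0.0, 0.0, 1.0]] dict_keys(['img', 'K', 'pose'])
side [[382.1, 0.0, 260.2], [0.0, 382.1, 192.7], [0.0, 0.0, 1.0]] [[0.836, 0.275, -0.474, 0.108], [-0.548, 0.384, -0.743, -0.712], [-0.022, 0.881, 0.472, 0.547], [0.0, 0.0, 0.0, 1.0]] dict_keys(['img', 'K', 'pose'])
wrist [[336.8, 0.0, 257.3], [0.0, 336.8, 192.9], [0.0, 0.0, 1.0]] [[0.293, -0.914, -0.281, 0.096], [0.956, 0.28, 0.087, 0.598], [-0.001, -0.294, 0.956, 0.383], [0.0, 0.0, 0.0, 1.0]] dict_keys(['img', 'K', 'pose'])
t 0.15 pos [0.1753 0.5734 0.2178] x [-0.956  0.292  0.   ] y [ 0.292  0.956 -0.001] z [-0.    -0.001 -1.   ] F [-0.1  1.1 -1.7] M [ 0.03  0.05 -0.02] op 0.0927 gf 0.0 q [ 1.19  0.13  1.49 -0.    1.52 -0.09]
0.0188
```

View pics/tb.png

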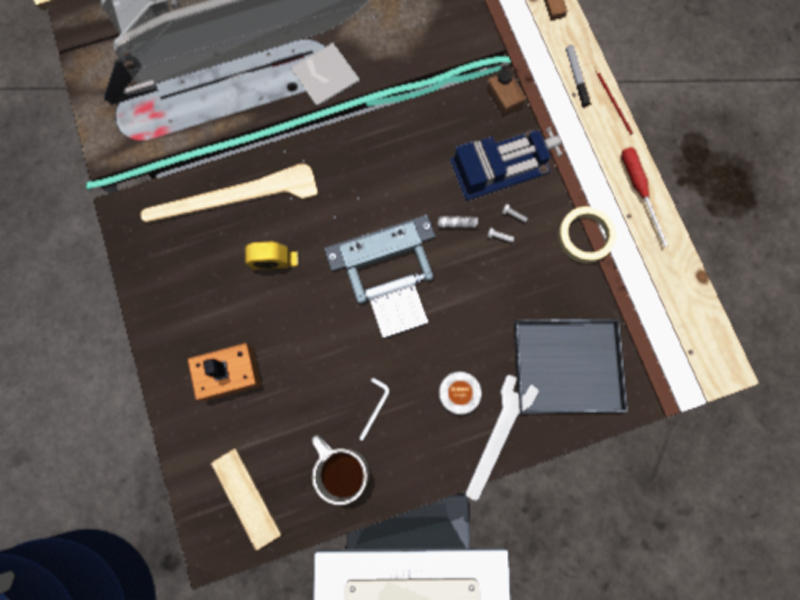

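View pics/wb.png

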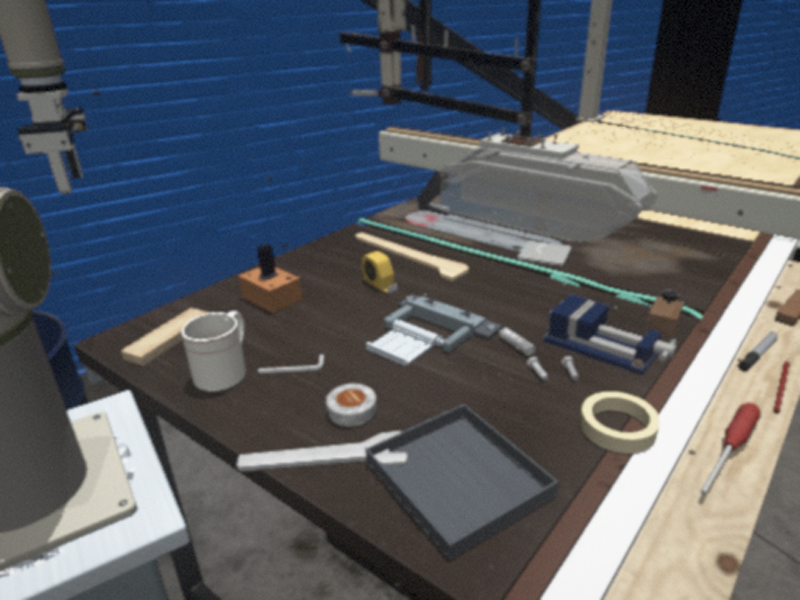

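The top view shows (800x600 px) the block at (222,371), the flap with its barrel from (366,296) to (424,277), the rail at (380,243) and the tray at (570,366). The side view agrees with this layout.

Run:
```python
from h import *
s=1.5625
def r(p,z): 
    X=ray('top0',np.array(p)/s,z); return X
b=r([(187,356),(248,344),(257,385),(196,399)],.048); print('block',b.round(3),b.mean(0).round(3))
t=r([(516,321),(621,320),(627,411),(523,412)],.024); print('tray',t.round(3),t.mean(0).round(3))
print('barrel',r([(366,296),(424,277)],.012).round(3))
print('rail',r([(325,248),(428,215),(435,240),(333,270)],.01).round(3))
print('handle',r([(215,370)],.106).round(3))
# enlarged crop of clevis + block
a=cv2.imread('pics/top0.png')
A=cv2.resize(a[130:220,200:290],(540,540),interpolation=cv2.INTER_CUBIC)
cv2.imwrite('pics/c1.png',A)
```

```text
block [[0.469 0.372 0.048]
 [0.489 0.27  0.048]
 [0.419 0.252 0.048]
 [0.397 0.352 0.048]] [0.444 0.311 0.048]
tray [[ 0.528 -0.19   0.024]
 [ 0.528 -0.374  0.024]
 [ 0.371 -0.37   0.024]
 [ 0.371 -0.194  0.024]] [ 0.449 -0.282  0.024]
barrel [[ 0.578  0.072  0.012]
 [ 0.612 -0.032  0.012]]
rail [[ 0.67   0.147  0.01 ]
 [ 0.731 -0.041  0.01 ]
 [ 0.682 -0.053  0.01 ]
 [ 0.628  0.132  0.01 ]]
handle [[0.439 0.305 0.106]]
```

View pics/c1.png

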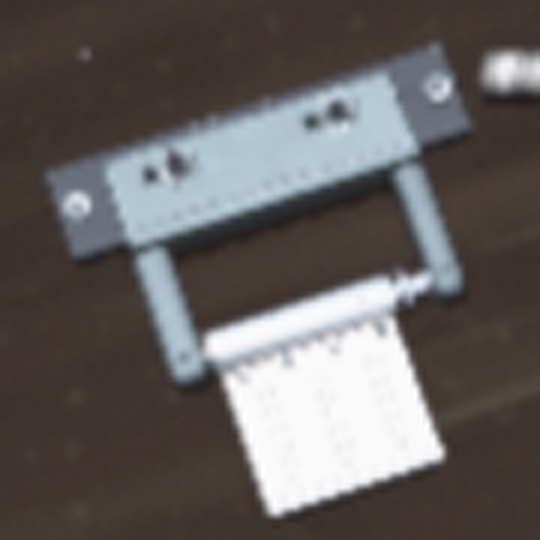

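The crop shows the clevis with the sprung end on the right (collar about (405,287), lug about (447,280)) and the stub on the left. The rail yaw is about 18° and the block yaw about 11°. I'll move above the tool and look from the wrist.

```bash
python3 -m pendant '[[[1,0,0,0,-7.1],[1,0,0,0,-7.1],[1,0,0,0,-7.1],[1,0,0,0,-7.0]]]'; python3 -m pendant '[[[1,-2.62,-3.9,0,0],[1,-2.62,-3.9,0,0],[1,-2.62,-3.9,0,0],[1,-2.62,-3.9,0,0],[1,-2.62,-3.9,0,0],[1,-2.62,-3.9,0,0],[1,-2.62,-3.9,0,0],[1,-2.62,-3.9,0,0]]]'; python3 -m pendant '[[[1,0,0,0,0],[1,0,0,0,0],[1,0,0,0,0]]]'
python3 - <<'E'
from h import *
st(); snap('wrist','w1'); snap('top','t1'); st()
E
```

```text
t: 0.55
tool_pos: [0.1754, 0.5736, 0.2182]
orientation: [0.317, -3.125, 0.001]
force: [0.3, 0.5, 0.7]
opening: 0.0928
gripper_force: 0.0
t: 1.35
tool_pos: [0.4431, 0.3072, 0.2185]
orientation: [0.309, -3.126, 0.0]
force: [1.0, 1.0, 0.3]
opening: 0.093
gripper_force: 0.0
t: 1.65
tool_pos: [0.4413, 0.3095, 0.2184]
orientation: [0.31, -3.126, -0.0]
force: [0.4, 0.7, -0.1]
opening: 0.093
gripper_force: 0.0
t 1.65 pos [0.4413 0.3095 0.2184] x [-0.981 -0.196  0.001] y [-0.196  0.981  0.   ] z [-0.001  0.    -1.   ] F [ 0.4  0.7 -0.1] M [-0.   -0.03 -0.07] op 0.093 gf 0.0 q [ 0.52 -0.03  1.66  0.    1.52 -1.25]
t 1.75 pos [0.4411 0.31   0.2185] x [-0.98  -0.198  0.   ] y [-0.198  0.98   0.   ] z [-0.  0. -1.] F [-0.9 -0.1  0.8] M [ 0.02  0.04 -0.05] op 0.0927 gf 0.0 q [ 0.52 -0.03  1.66  0.    1.52 -1.25]
```

View pics/w1.png

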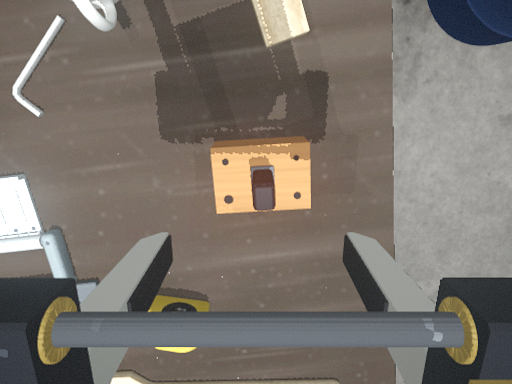

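Run:
```python
from h import *
a=cv2.imread('pics/w1.png')
cv2.imwrite('pics/c2.png',cv2.resize(a[130:220,200:320],(800,600),interpolation=cv2.INTER_CUBIC))
```

```text
(no output)
```

View pics/c2.png

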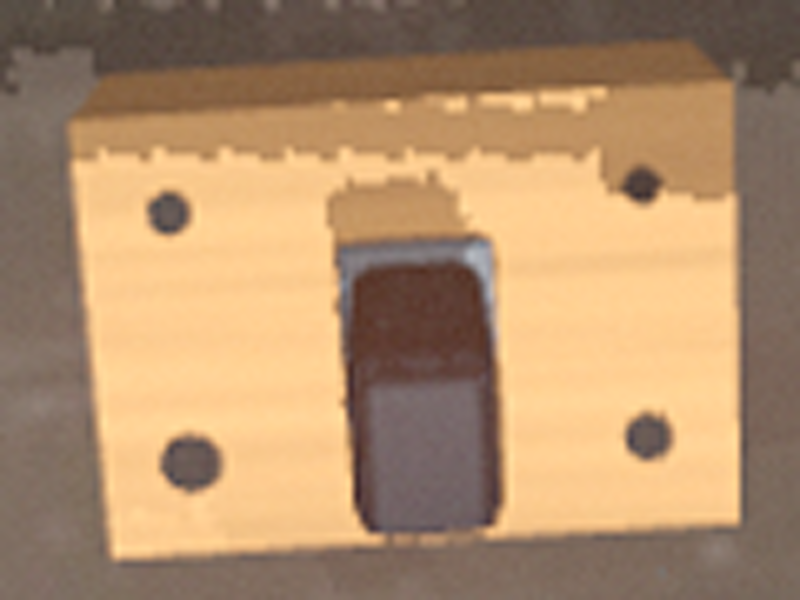

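The crop shows the block's top corners at (70,122), (733,80), (740,524), (112,560) and the handle's top face centred near (430,455).

Run:
```python
from h import *
s=800/120
b=ray('w1',np.array([(70,122),(733,80),(740,524),(112,560)])/s+[200,130],.048); print(b.round(4)); c=b.mean(0);print(c)
print([np.linalg.norm(b[i]-b[(i+1)%4]).round(4) for i in range(4)])
for i,j in((0,1),(3,2)):
    d=b[i]-b[j]; print('block y ang',np.degrees(np.arctan2(d[1],d[0])))
for i,j in((0,3),(1,2)):
    d=b[j]-b[i]; print('block x ang',np.degrees(np.arctan2(d[1],d[0])))
print(ray('w1',np.array([(430,455)])/s+[200,130],.111))
```

```text
[[0.425  0.2591 0.048 ]
 [0.3993 0.3553 0.048 ]
 [0.4676 0.3734 0.048 ]
 [0.4931 0.2766 0.048 ]]
[0.44622358 0.31609507 0.048     ]
[np.float64(0.0996), np.float64(0.0706), np.float64(0.1001), np.float64(0.0704)]
block y ang -75.0651317849264
block y ang -75.2225068022207
block x ang 14.436257519582071
block x ang 14.84428169773159
[[0.44614098 0.31731042 0.111     ]]
```

The sizes match the block (100 x 70 mm). Its yaw is 14.8° and its centre is (0.446, 0.3165). I'll grip the handle.

```bash
python3 -m pendant '[[[1,0,0,0,-3.4],[1,-0.65,0.5,3,0],[1,0,0,4,0],[1,0,0,4,0],[1,0,0,3,0],[1,0,0,1.75,0],[1,0,0,0,0],[1,0,0,0,0]]]' 50;  python3 -m pendant '[[[0,0,0,0,0],[0,0,0,0,0],[0,0,0,0,0],[0,0,0,0,0],[0,0,0,0,0],[0,0,0,0,0]]]' 50
python3 - <<'E'
from h import *
st()
E
```

```text
t: 2.55
tool_pos: [0.4466, 0.3162, 0.0616]
orientation: [0.404, -3.115, -0.0]
force: [0.4, -0.5, 0.3]
opening: 0.0925
gripper_force: 0.0
t: 3.15
tool_pos: [0.4472, 0.3153, 0.0612]
orientation: [-0.402, 3.116, 0.0]
force: [0.3, 0.1, -0.2]
opening: 0.0494
gripper_force: 0.0
t 3.15 pos [0.4472 0.3153 0.0612] x [-0.967 -0.254 -0.   ] y [-0.254  0.967  0.   ] z [ 0.  0. -1.] F [ 0.3  0.1 -0.2] M [ 0.06  0.07 -0.02] op 0.0494 gf 0.0 q [ 0.52  0.12  1.79  0.    1.22 -1.31]
```

```bash
python3 -m pendant '[[[0,0,0,0,0],[0,0,0,0,0],[0,0,0,0,0],[0,0,0,0,0],[0,0,0,0,0],[0,0,0,0,0],[0,0,0,0,0]]]' 50
python3 - <<'E'
from h import *
st()
E
```

```text
t: 3.85
tool_pos: [0.4471, 0.3154, 0.0611]
orientation: [0.402, -3.116, -0.0]
force: [1.0, 0.1, -1.5]
opening: 0.0198
gripper_force: 50.0
t 3.85 pos [0.4471 0.3154 0.0611] x [-0.967 -0.254  0.   ] y [-0.254  0.967  0.   ] z [-0.  0. -1.] F [ 1.   0.1 -1.5] M [ 0.06 -0.06 -0.  ] op 0.0198 gf 49.99973237514496 q [ 0.52  0.12  1.79  0.    1.22 -1.31]
```

```bash
python3 -m pendant '[[[0,0,0,-1.5,0],[0,0,0,-3,0],[0,0,0,-3,0],[0,0,0,-3,-1.3],[0,0,0,-2.5,-2],[0,0,0,0,0]]]' 50; python3 -m pendant '[[[0,-1.1,-3.85,0,0],[0,-1.1,-3.85,0,0],[0,-1.1,-3.85,0,0],[0,-1.1,-3.85,0,0],[0,-1.1,-3.85,0,0],[0,-1.1,-3.85,0,0],[0,-1.1,-3.85,0,0],[0,-1.1,-3.85,0,0]]]'; python3 -m pendant '[[[0,-1.1,-3.85,0,0],[0,-1.1,-3.85,0,0],[0,0,0,0,0],[0,0,0,0,0],[0,0,0,0,0]]]'
python3 - <<'E'
from h import *
c=snap('wrist','w2'); st()
E
```

```text
t: 4.45
tool_pos: [0.4495, 0.3167, 0.197]
orientation: [-0.491, 3.095, 0.005]
force: [1.3, 0.1, -0.8]
opening: 0.0194
gripper_force: 50.0
t: 5.25
tool_pos: [0.6261, 0.0481, 0.1901]
orientation: [0.49, -3.102, -0.0]
force: [-0.3, 0.8, -1.6]
opening: 0.0198
gripper_force: 50.0
t: 5.75
tool_pos: [0.67, -0.016, 0.1904]
orientation: [0.491, -3.102, -0.001]
force: [-0.5, 0.4, -1.3]
opening: 0.0198
gripper_force: 50.0
t 5.8 pos [ 0.67   -0.0157  0.1908] x [-0.951 -0.31   0.001] y [-0.31   0.951  0.001] z [-0.001  0.    -1.   ] F [-0.4  0.3 -0.3] M [0.06 0.01 0.04] op 0.0198 gf 49.99994516372681 q [-0.1   0.33  1.31  0.    1.5  -1.99]
```

View pics/w2.png

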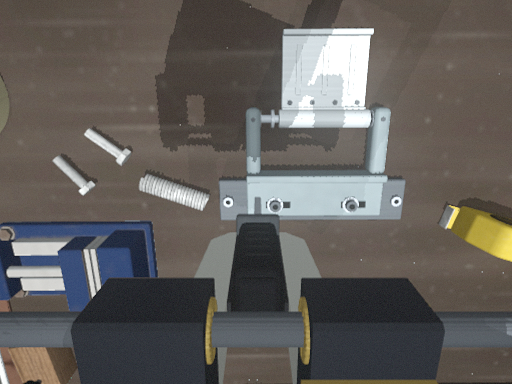

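The wrist view shows the hinge clear of the fork: sprung lug at (253,118), collar at (275,118), barrel to (371,118), stub lug at (378,118), and the flap plate rows 30 to 108. I'll enlarge the hinge.

Run:
```python
from h import *
a=cv2.imread('pics/w2.png')
cv2.imwrite('pics/c3.png',cv2.resize(a[20:140,240:400],(800,600),interpolation=cv2.INTER_CUBIC))
```

```text
(no output)
```

View pics/c3.png

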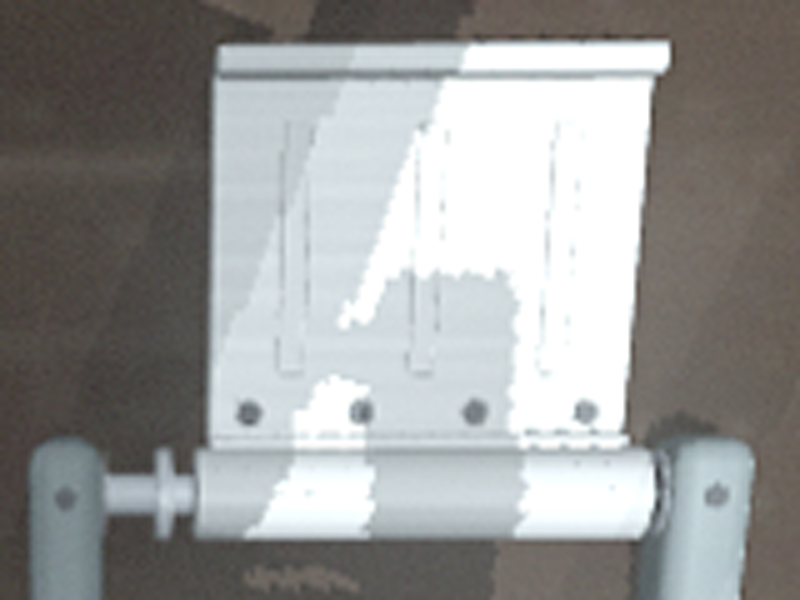

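The crop shows the lug inner face at x=103, the collar from 157 to 173, the barrel from 197 to 655, and the bar's middle at row 494.

Run:
```python
from h import *
def P(p,z): return ray('w2',np.array(p)/5.+[240,20],z)
e=P([(197,494),(655,494)],.012); d=e[1]-e[0]; print('barrel',e.round(4),np.linalg.norm(d),np.degrees(np.arctan2(d[1],d[0])))
pl=P([(212,435),(628,435)],.005);d=pl[1]-pl[0];print('plate',np.linalg.norm(d),np.degrees(np.arctan2(d[1],d[0])))
lp=P([(218,43),(670,40)],.014);d=lp[1]-lp[0];print('lip',np.linalg.norm(d),np.degrees(np.arctan2(d[1],d[0])))
th=np.radians(18); ex=np.array([np.cos(th),np.sin(th),0]); ey=np.array([-ex[1],ex[0],0])
rl=ray('w2',[(220,181),(405,181),(401,219),(221,220)],.010); print('rail',rl.round(4)); 
for i,j in((0,1),(3,2)):
    d=rl[j]-rl[i];print(np.linalg.norm(d),np.degrees(np.arctan2(d[1],d[0])))
for n,p,z in(('lug',(103,494),.021),('lugmid',(103,494),.010),('collar_out',(157,494),.010),('collar_in',(173,494),.010),('barrelL',(197,494),.012),('barrelR',(655,494),.012),('lugR',(680,494),.021),('screwL',(65,497),.021),('screwR',(715,495),.021)):
    X=P([p],z)[0]; print(n,X.round(4),(X@ex).round(4),(X@ey).round(4))
```

```text
barrel [[ 0.6113 -0.011   0.012 ]
 [ 0.5829  0.0763  0.012 ]] 0.09172247279466894 107.98118992059426
plate 0.08415729833470136 107.98464577647349
lip 0.08350840035342157 108.3519451230191
rail [[ 0.6921 -0.0497  0.01  ]
 [ 0.6314  0.1375  0.01  ]
 [ 0.6722  0.152   0.01  ]
 [ 0.7345 -0.0363  0.01  ]]
0.19675462929739237 107.96175798121166
0.1982699052897471 108.28982665944574
lug [ 0.6164 -0.0292  0.021 ] 0.5772 -0.2182
lugmid [ 0.6172 -0.0288  0.01  ] 0.5781 -0.2181
collar_out [ 0.6139 -0.0185  0.01  ] 0.5781 -0.2072
collar_in [ 0.6129 -0.0154  0.01  ] 0.5781 -0.204
barrelL [ 0.6113 -0.011   0.012 ] 0.578 -0.1993
barrelR [0.5829 0.0763 0.012 ] 0.578 -0.1076
lugR [0.5817 0.0778 0.021 ] 0.5773 -0.1057
screwL [ 0.6192 -0.0361  0.021 ] 0.5778 -0.2257
screwR [0.5797 0.0844 0.021 ] 0.5774 -0.0989
```

The barrel (90 mm) and plate (84 mm) check out. In rail axes the hinge axis is at 0.578, the collar at -0.207 and the lug at -0.218. I'll go above the gap, then check with the side and wrist cameras.

```bash
python3 -m pendant '[[[0,2.7,0.45,2,0],[0,2.67,0.45,3,0],[0,0,0,3,0],[0,0,0,2,0],[0,0,0,0.6,0],[0,0,0,0,0],[0,0,0,0,0]]]' 50
python3 - <<'E'
from h import *
st(); snap('wrist','w3'); snap('side','s3')
f=proj('s3',[(.613,-.022,.02)])[0]; u,v=f.astype(int); print(f)
a=cv2.imread('pics/s3.png')[v-50:v+40,u-60:u+60]
b=cv2.imread('pics/w3.png')[60:240,140:380]
cv2.imwrite('pics/c4.png',np.vstack([cv2.resize(a,(400,300),interpolation=cv2.INTER_CUBIC),cv2.resize(b,(400,300),interpolation=cv2.INTER_CUBIC)]))
E
```

```text
t: 6.5
tool_pos: [0.6178, -0.0244, 0.0868]
orientation: [-0.492, 3.101, -0.001]
force: [0.5, 0.8, -0.3]
opening: 0.0199
gripper_force: 50.0
t 6.5 pos [ 0.6178 -0.0244  0.0868] x [-0.951 -0.31  -0.002] y [-0.31   0.951 -0.001] z [ 0.002 -0.    -1.   ] F [ 0.5  0.8 -0.3] M [ 0.08 -0.01  0.07] op 0.0199 gf 49.99969124794006 q [-0.12  0.27  1.57  0.    1.29 -2.01]
[281.41768294 215.50342576]
```

View pics/c4.png

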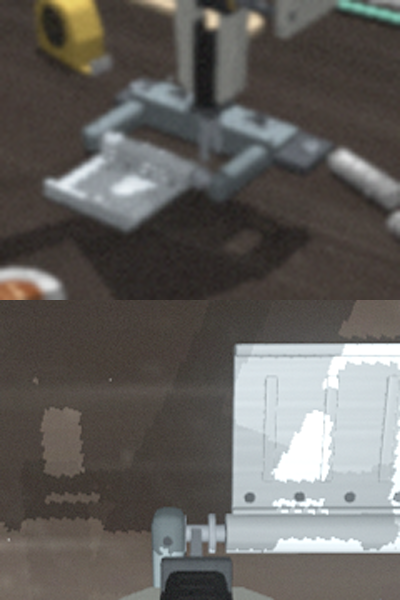

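The side and wrist crops show the near tine between lug and collar (wrist crop columns 192 to 206, tip row about 527; lug edge 186, collar 209 to 216). I'll compare this with the predicted projection.

Run:
```python
from h import *
s,r=st(); p=s['tool_pos']
for x in(.0065,.0115):
  for y in(-.00225,.00225):
    X=p+r@np.array([x,y,.0551]); print(x,y,proj('w3',X).round(1), ((proj('w3',X)-[140,60])/.6+[0,300]).round(0))
for n,X in(('lug',.5781*np.array([.9511,.309,0])-.2181*np.array([-.309,.9511,0])+[0,0,.021]),('collar',.5781*np.array([.9511,.309,0])-.2072*np.array([-.309,.9511,0])+[0,0,.01])):
    print(n,((proj('w3',X)-[140,60])/.6+[0,300]).round(0))
g=cv2.cvtColor(cv2.imread('pics/w3.png'),cv2.COLOR_BGR2GRAY)
for v in range(184,214,2): print(v,g[v,244:276])
```

```text
t 6.6 pos [ 0.6182 -0.0247  0.0871] x [-0.951 -0.309 -0.003] y [-0.309  0.951 -0.001] z [ 0.003 -0.    -1.   ] F [ 0.6 -0.4 -1.6] M [0.03 0.01 0.  ] op 0.0201 gf 49.999757409095764 q [-0.12  0.27  1.57 -0.    1.29 -2.01]
0.0065 -0.00225 [[252.6 204.6]] [[188. 541.]]
0.0065 0.00225 [[259.1 204.6]] [[199. 541.]]
0.0115 -0.00225 [[252.6 197.7]] [[188. 530.]]
0.0115 0.00225 [[259.1 197.7]] [[199. 530.]]
lug [[185. 542.]]
collar [[210. 534.]]
184 [76 74 67 65 66 62 67 64 67 60 63 64 67 68 64 64 62 63 65 70 67 65 68 70
 67 72 70 71 69 71 74 72]
186 [92 90 91 89 83 72 71 72 64 67 68 69 62 68 68 64 61 67 68 65 69 67 62 71
 69 68 69 70 70 69 73 69]
188 [ 97  94  94  94  92  88  71  72  69  67  68  69  69  66  69  68  64  63
  65  66  71  94 122 114 108  81  69  74  74  68  68  95]
190 [116 112 108 101 100  92  93 111  62  68  67  66  67  63  67  66  68  71
  65  62  81 129 151 149 141  90  65  66  70  70  71 121]
192 [129 127 122 120 110  95 101 123  55  68  70  68  67  68  65  65  64  63
  69  60  78 130 169 164 161 109  62  69  71  70  78 118]
194 [129 129 128 122 116 103 104 121  78  83  8
[... 602 characters left out ...]
 178 177 178 181 171 115]
204 [135 130 129 123 122 110 106 144 143 141 121 121 126 122 125 123 125 138
 146 145 143 148 182 184 183 162 143 147 147 150 138 107]
206 [135 132 126 126 119 109 105 127  84  89 106 125 124 122 123 128 120  97
  87  88  95 134 177 178 175 139  88  95  94  84  85 113]
208 [135 129 129 125 121 109 109 138  85  89 107 123 124 124 125 125 122 101
  91  90  97 134 168 168 163 126  92  95  96  94  90 120]
210 [132 129 123 123 120 109 121 131  89  95 107 122 126 123 123 124 122 104
  86  89  99 162 215 200 194 123  90  94  94  96  95 129]
212 [200 194 186 181 171 152 103  72  92 101 116 130 126 126 128 128 121 101
  91  93  98 102 106 105 104  95  95  95  98  95 100 102]
```

The tool sits 1.1 mm +y and 0.4 mm +x of the TCP. I'll correct for that and descend.

```bash
python3 -m pendant '[[[0,0.18,0.08,0,0],[0,0,0,0.9,0],[0,0,0,0.5,0],[0,0,0,0,0]]]' 50; python3 -c "
from h import *
s,r=st();p=s['tool_pos'];print(p[0]*.9511+p[1]*.309,-.309*p[0]+.9511*p[1])"
```

```text
t: 7.0
tool_pos: [0.6137, -0.0246, 0.0695]
orientation: [0.491, -3.101, -0.001]
force: [0.4, -1.0, -1.6]
opening: 0.0197
gripper_force: 50.0
t 7.0 pos [ 0.6137 -0.0246  0.0695] x [-0.951 -0.309  0.002] y [-0.309  0.951  0.001] z [-0.003  0.    -1.   ] F [ 0.4 -1.  -1.6] M [0.05 0.04 0.05] op 0.0197 gf 49.99975025653839 q [-0.12  0.29  1.59  0.    1.27 -2.01]
0.576127155286204 -0.21302064805710247
```

```bash
for i in 1 2 3; do python3 -m pendant '[[[0,0,0,0,0]]]' 50 >/dev/null; python3 -c "
from h import *
s,r=st();p=s['tool_pos'];print(p[0]*.9511+p[1]*.309,-.309*p[0]+.9511*p[1])"|tail -1; done
```

```text
0.5767775087412335 -0.2133023373443507
0.577218582853064 -0.21350230893216343
0.5774093922965213 -0.21355600912418132
```

```bash
python3 -m pendant '[[[0,0,0,0.5,0],[0,0,0,0.3,0],[0,0,0,0.2,0],[0,0,0,0,0],[0,0,0,0,0],[0,0,0,0,0]]]' 50; python3 -c "
from h import *
s,r=st();p=s['tool_pos'];print(p[0]*.9511+p[1]*.309,-.309*p[0]+.9511*p[1])"
```

```text
t: 7.9
tool_pos: [0.615, -0.0247, 0.0613]
orientation: [-0.491, 3.103, -0.0]
force: [0.3, -1.7, -1.3]
opening: 0.0194
gripper_force: 50.0
t 7.9 pos [ 0.615  -0.0247  0.0613] x [-0.951 -0.309 -0.   ] y [-0.309  0.951 -0.   ] z [ 0. -0. -1.] F [ 0.3 -1.7 -1.3] M [ 0.03 -0.01 -0.03] op 0.0194 gf 49.99969840049744 q [-0.12  0.29  1.6  -0.    1.25 -2.01]
0.5772873571013347 -0.21351675412432325
```

```bash
python3 -m pendant '[[[0,0,0,0.3,0],[0,0,0.1,0,0],[0,0,0.1,0,0],[0,0,0.1,0,0],[0,0,0,0,0]]]' 50; python3 -m pendant '[[[0,0,0.1,0,0],[0,0,0.05,0,0],[0,0,0,0,0]]]' 50;python3 -c "
from h import *
s,r=st();p=s['tool_pos'];print(p[0]*.9511+p[1]*.309,-.309*p[0]+.9511*p[1],r.T@s['force'])"
```

```text
t: 8.4
tool_pos: [0.614, -0.0217, 0.0582]
orientation: [-0.491, 3.103, -0.0]
force: [-0.7, -0.4, -0.4]
opening: 0.0197
gripper_force: 50.0
t: 8.7
tool_pos: [0.6136, -0.0204, 0.0582]
orientation: [-0.491, 3.103, -0.0]
force: [0.4, -0.5, -0.6]
opening: 0.0201
gripper_force: 50.0
t 8.7 pos [ 0.6136 -0.0204  0.0582] x [-0.951 -0.309 -0.   ] y [-0.309  0.951 -0.   ] z [ 0. -0. -1.] F [ 0.4 -0.5 -0.6] M [-0.07 -0.16 -0.01] op 0.0201 gf 49.99971091747284 q [-0.12  0.29  1.6   0.    1.24 -2.  ]
0.5772842570324901 -0.20895272434786302 [-0.25762218 -0.64000255  0.60399267]
```

```bash
cat > f.py <<'E'
from h import *
s=robot.read_state();p=s['tool_pos'];r=R.from_rotvec(s['orientation']).as_matrix()
print(round(s['t'],2),'ex,ey,z',np.round([p[0]*.9511+p[1]*.309,-.309*p[0]+.9511*p[1],p[2]],4),'Ftool',np.round(r.T@s['force'],1),'M',np.round(r.T@s['wrist_torque'],2),'yaw',np.degrees(np.arctan2(r[1,1],r[0,1])).round(2),'gf',round(s['gripper_force'],1),'op',round(s['opening'],4))
E
python3 -m pendant '[[[0,0,0.1,0,0],[0,0,0,0,0]]]' >/dev/null; python3 f.py
python3 -m pendant '[[[0,0,0.1,0,0],[0,0,0,0,0]]]' >/dev/null; python3 f.py
python3 -m pendant '[[[0,0,0.1,0,0],[0,0,0,0,0]]]' >/dev/null; python3 f.py
```

```text
8.9 ex,ey,z [ 0.5772 -0.2081  0.0582] Ftool [-0.2 -2.   0.9] M [ 0.33 -0.05 -0.02] yaw 107.99 gf 50.0 op 0.0198
9.1 ex,ey,z [ 0.5772 -0.2075  0.0583] Ftool [ 0.  -4.4  1.8] M [ 0.94  0.06 -0.05] yaw 107.99 gf 50.0 op 0.0198
9.3 ex,ey,z [ 0.5772 -0.2063  0.0583] Ftool [-0.3 -4.8  1.7] M [ 1.17  0.03 -0.04] yaw 107.99 gf 50.0 op 0.0198
```

```bash
python3 -m pendant '[[[0,0,0.1,0,0],[0,0,0,0,0]]]' >/dev/null; python3 f.py
python3 -m pendant '[[[0,0,0.1,0,0],[0,0,0,0,0]]]' >/dev/null; python3 f.py
python3 -m pendant '[[[0,0,0.06,0,0],[0,0,0,0,0]]]' >/dev/null; python3 f.py
```

```text
9.5 ex,ey,z [ 0.5772 -0.2054  0.0583] Ftool [-0.1 -5.9  1. ] M [ 1.3   0.04 -0.04] yaw 107.99 gf 50.0 op 0.0197
9.7 ex,ey,z [ 0.5772 -0.2046  0.0583] Ftool [ 0.8 -6.   1.1] M [1.49 0.03 0.  ] yaw 107.99 gf 50.0 op 0.0198
9.9 ex,ey,z [ 0.5772 -0.2041  0.0583] Ftool [-0.3 -6.1  1.4] M [ 1.53  0.06 -0.01] yaw 107.98 gf 50.0 op 0.0198
```

```bash
for i in 1 ; do python3 -m pendant '[[[0,0,0.06,0,0],[0,0,0,0,0]]]' >/dev/null; python3 f.py
python3 -m pendant '[[[0,0,0.05,0,0],[0,0,0,0,0]]]' >/dev/null; python3 f.py
python3 -m pendant '[[[0,0,0.03,0,0],[0,0,0,0,0]]]' >/dev/null; python3 f.py; done
```

```text
10.1 ex,ey,z [ 0.5772 -0.2036  0.0583] Ftool [ 0.1 -6.9  1.1] M [ 1.58 -0.03  0.01] yaw 107.98 gf 50.0 op 0.0197
10.3 ex,ey,z [ 0.5772 -0.2033  0.0583] Ftool [ 0.9 -7.4  1.8] M [ 1.66  0.11 -0.  ] yaw 107.98 gf 50.0 op 0.0198
10.5 ex,ey,z [ 0.5772 -0.203   0.0583] Ftool [ 0.8 -8.7  2.7] M [ 1.75  0.06 -0.02] yaw 107.98 gf 50.0 op 0.0196
```

```bash
python3 -m pendant '[[[0,0,0.04,0,0],[0,0,0,0,0]]]' >/dev/null; python3 f.py
python3 -m pendant '[[[0,0,0.03,0,0],[0,0,0,0,0]]]' >/dev/null; python3 f.py
```

```text
10.7 ex,ey,z [ 0.5772 -0.2028  0.0584] Ftool [-0.1 -7.9  1.9] M [1.92 0.06 0.01] yaw 107.98 gf 50.0 op 0.0197
10.9 ex,ey,z [ 0.5772 -0.2027  0.0584] Ftool [ 1.1 -8.3  2.2] M [2.   0.08 0.05] yaw 107.98 gf 50.0 op 0.0198
```

```bash
python3 -m pendant '[[[0,0,0.04,0,0],[0,0,0,0,0]]]' >/dev/null; python3 f.py
python3 -m pendant '[[[0,0,0.04,0,0],[0,0,0,0,0]]]' >/dev/null; python3 f.py
```

```text
11.1 ex,ey,z [ 0.5772 -0.2026  0.0585] Ftool [  1.6 -10.7   2. ] M [ 2.32  0.11 -0.01] yaw 107.97 gf 50.0 op 0.0201
11.3 ex,ey,z [ 0.5772 -0.2025  0.0586] Ftool [  0.4 -10.2   1.7] M [ 2.56  0.14 -0.  ] yaw 107.96 gf 50.0 op 0.0197
```

At the hard stop (about 10 N). I'll swing out along the arc, holding the pressure.

```bash
python3 -m pendant '[[[0,0.1,0.03,0,0],[0,0.1,0.0,0,0.5],[0,0,0,0,0]]]' >/dev/null; python3 f.py
python3 -m pendant '[[[0,0.1,0,0,0.5],[0,0.1,0,0,0.5],[0,0,0,0,0]]]' >/dev/null; python3 f.py
```

```text
11.6 ex,ey,z [ 0.5755 -0.2025  0.0588] Ftool [ -0.4 -11.6   1.3] M [ 2.76 -0.1  -0.01] yaw 107.44 gf 50.0 op 0.0202
11.9 ex,ey,z [ 0.5737 -0.2026  0.0589] Ftool [ -0.8 -13.1   1.5] M [ 2.77 -0.28  0.03] yaw 106.44 gf 50.0 op 0.02
```

```bash
python3 -m pendant '[[[0,0.1,0,0,0.55],[0,0.1,0,0,0.55],[0,0.1,0,0,0.55],[0,0,0,0,0]]]' >/dev/null; python3 f.py
python3 -m pendant '[[[0,0.1,0,0,0.55],[0,0.1,0,0,0.55],[0,0.1,0,0,0.55],[0,0,0,0,0]]]' >/dev/null; python3 f.py
```

```text
12.3 ex,ey,z [ 0.5708 -0.2026  0.059 ] Ftool [ -1.5 -12.2   2.4] M [ 2.85 -0.3   0.05] yaw 104.79 gf 50.0 op 0.0198
12.7 ex,ey,z [ 0.5677 -0.2025  0.059 ] Ftool [ -1.9 -12.6   2.2] M [ 2.92 -0.37  0.08] yaw 103.14 gf 50.0 op 0.0195
```

```bash
python3 -m pendant '[[[0,0.1,0,0,0.55],[0,0.1,0,0,0.55],[0,0.1,0,0,0.55],[0,0.1,0,0,0.55],[0,0,0,0,0]]]' >/dev/null; python3 f.py
python3 -m pendant '[[[0,0.1,0,0,0.55],[0,0.1,0,0,0.55],[0,0.1,0,0,0.55],[0,0.1,0,0,0.55],[0,0,0,0,0]]]' >/dev/null; python3 f.py
python3 - <<'E'
from h import *
c=snap('wrist','w5');a=c['img'][60:240,140:380]
b=snap('side','s5')['img'][165:255,220:340]
cv2.imwrite('pics/c5.png',np.vstack([cv2.resize(b,(400,300),interpolation=cv2.INTER_CUBIC),cv2.resize(a,(400,300),interpolation=cv2.INTER_CUBIC)]))
E
```

```text
13.2 ex,ey,z [ 0.5637 -0.2024  0.059 ] Ftool [ -2.1 -13.    0.4] M [ 3.17 -0.4   0.11] yaw 100.93 gf 50.0 op 0.0196
13.7 ex,ey,z [ 0.5596 -0.202   0.059 ] Ftool [ -2.  -14.2   0.9] M [ 3.32 -0.41  0.1 ] yaw 98.73 gf 50.0 op 0.02
```

View pics/c5.png

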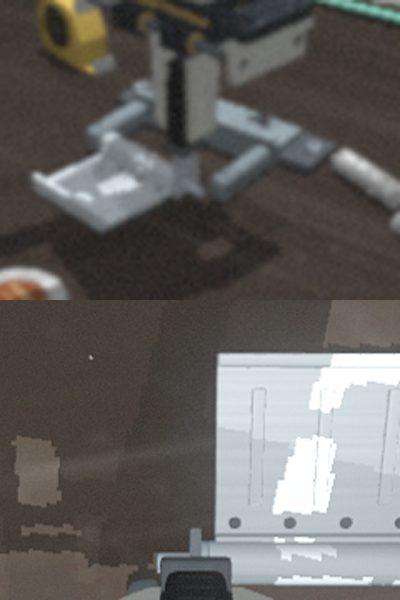

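The flap swings with the fork: the side crop shows the bar's end coming clear of the lug nose, and the flap stays square to the gripper. I'll continue to about 25 mm.

```bash
python3 -m pendant '[[[0,0.1,-0.02,0,0.55],[0,0.1,-0.01,0,0.55],[0,0.1,-0.01,0,0.55],[0,0.1,0,0,0.55],[0,0,0,0,0]]]' >/dev/null; python3 f.py
python3 -m pendant '[[[0,0.1,0,0,0.55],[0,0.1,-0.02,0,0.55],[0,0.1,0,0,0.4],[0,0.1,0,0,0],[0,0,0,0,0]]]' >/dev/null; python3 f.py
```

```text
14.3 ex,ey,z [ 0.5554 -0.2015  0.0589] Ftool [ -2.2 -14.2   2.2] M [ 3.19 -0.47  0.12] yaw 96.53 gf 50.0 op 0.0199
14.8 ex,ey,z [ 0.5514 -0.2009  0.0589] Ftool [ -0.7 -15.5   1.9] M [ 3.28 -0.5   0.14] yaw 95.05 gf 50.0 op 0.0198
```

```bash
python3 -m pendant '[[[0,0,-0.1,0,0],[0,0,-0.1,0,0],[0,0,-0.1,0,0],[0,0,-0.1,0,0],[0,0,-0.1,0,0],[0,0,0,0,0]]]' >/dev/null; python3 f.py
python3 -m pendant '[[[0,0,-0.1,0,0],[0,0,-0.1,0,0],[0,0,-0.1,0,0],[0,0,-0.1,0,0],[0,0,0,0,0],[0,0,0,0,0]]]' >/dev/null; python3 f.py
python3 - <<'E'
from h import *
snap('wrist','w6'); s,r=st()
g=cv2.cvtColor(cv2.imread('pics/w6.png'),cv2.COLOR_BGR2GRAY)
for c in range(280,390,15): print(c,g[195:245:1,c].tolist())
for c in range(230,275,4): print(c,g[195:245:2,c].tolist())
p=s['tool_pos']
for x in(-.0115,-.0065,.0065,.0115): print(x,proj('w6',p+r@np.array([x,.0011,.0551])).round(1))
for x in(-.004,0,.004): print('baraxis if centered',x,proj('w6',np.r_[(p+r@np.array([x+.0004,0,0]))[:2],.010]).round(1), 'at y+60',proj('w6',np.r_[(p+r@np.array([x+.0004,.06,0]))[:2],.010]).round(1))
E
```

```text
15.4 ex,ey,z [ 0.5501 -0.2036  0.0583] Ftool [-1.3 -5.   1.2] M [ 1.49 -0.27  0.11] yaw 95.07 gf 50.0 op 0.0199
16.0 ex,ey,z [ 0.5493 -0.2066  0.0582] Ftool [ 0.1 -3.5  0.6] M [ 0.78 -0.07  0.06] yaw 95.09 gf 50.0 op 0.0195
t 16.05 pos [ 0.5862 -0.0267  0.0582] x [-0.996 -0.089  0.   ] y [-0.089  0.996  0.   ] z [-0.  0. -1.] F [ 0.3 -4.3 -0.3] M [-0.75 -0.08  0.02] op 0.0198 gf 50.00018119812012 q [-0.13  0.23  1.68  0.    1.23 -1.79]
280 [193, 191, 189, 186, 195, 166, 134, 162, 189, 196, 173, 148, 154, 164, 171, 174, 176, 180, 188, 191, 193, 195, 197, 194, 195, 192, 191, 190, 191, 186, 180, 175, 174, 172, 162, 149, 116, 122, 138, 139, 140, 140, 140, 139, 137, 132, 128, 111, 98, 102]
295 [195, 191, 189, 188, 192, 186, 160, 140, 174, 196, 190, 161, 149, 161, 166, 170, 176, 181, 183, 185, 189, 193, 193, 194, 191, 191, 189, 188, 190, 186, 184, 173, 171, 171, 167, 158, 132, 103, 90, 89, 91, 124, 137, 133, 138, 138, 136, 136, 137, 137]
310 [193, 192, 192, 190, 189, 193, 172, 141, 190, 249, 255, 227, 151, 167, 185, 197, 207, 213, 220, 231, 211, 192, 193, 193, 194, 191, 191, 189, 191, 188,
[... 2215 characters left out ...]
65, 126, 143, 163, 177, 157, 64, 84, 92, 95, 33, 49, 43, 45, 46, 40, 39, 35, 42, 39, 29]
266 [71, 71, 73, 70, 71, 79, 90, 95, 98, 126, 67, 92, 98, 100, 44, 46, 41, 46, 50, 40, 39, 34, 45, 41, 42]
270 [82, 76, 71, 72, 71, 76, 78, 66, 81, 127, 69, 91, 93, 95, 49, 46, 47, 42, 44, 44, 39, 38, 37, 37, 44]
274 [75, 77, 70, 75, 77, 127, 157, 171, 184, 164, 68, 87, 95, 97, 97, 77, 50, 49, 43, 41, 44, 45, 40, 41, 41]
-0.0115 [[258.2 228.1]]
-0.0065 [[258.2 221.6]]
0.0065 [[258.2 204.1]]
0.0115 [[258.2 197.2]]
baraxis if centered -0.004 [[256.6 221.4]] at y+60 [[344.6 221.4]]
baraxis if centered 0 [[256.6 216. ]] at y+60 [[345.1 215.9]]
baraxis if centered 0.004 [[256.6 210.4]] at y+60 [[345.5 210.4]]
```

Still touching the collar at about 3 N. Edge profiles put the bar about 1.3 mm to the -x side of the fork's centre. I'll back off, centre and check.

```bash
python3 -m pendant '[[[0,0,-0.1,0,0],[0,0,-0.1,0,0],[0,0,-0.1,0,0],[0,-0.13,0,0,0],[0,0,0,0,0],[0,0,0,0,0]]]' >/dev/null; python3 f.py
python3 - <<'E'
from h import *
snap('wrist','w7'); s,r=st()
g=cv2.cvtColor(cv2.imread('pics/w7.png'),cv2.COLOR_BGR2GRAY)
for v in (198,202,206,208,210,212,214): print(v,g[v,236:290].tolist())
for c in (262,264,266,268,270,272,274,276,278): print(c,g[198:222,c].tolist())
p=s['tool_pos']
for x in(-.009,-.004,0,.004,.009): print('bar if centered',x,proj('w7',np.r_[(p+r@np.array([x+.0004,.01,0]))[:2],.010]).round(1))
E
```

```text
16.65 ex,ey,z [ 0.5499 -0.2098  0.0581] Ftool [-0.  -0.   1.5] M [-0.02  0.01 -0.01] yaw 95.1 gf 50.0 op 0.0202
t 16.7 pos [ 0.5878 -0.0296  0.0581] x [-0.996 -0.089  0.   ] y [-0.089  0.996  0.   ] z [-0.  0. -1.] F [-0.3  0.1 -1. ] M [0.02 0.04 0.05] op 0.02 gf 49.9997216463089 q [-0.14  0.23  1.68  0.    1.23 -1.8 ]
198 [62, 62, 59, 63, 62, 61, 63, 61, 64, 64, 63, 66, 60, 68, 64, 60, 60, 65, 85, 122, 119, 121, 121, 120, 113, 67, 66, 70, 66, 73, 70, 67, 65, 68, 69, 71, 67, 64, 69, 69, 76, 73, 69, 75, 74, 113, 162, 173, 170, 168, 169, 169, 168, 172]
202 [61, 59, 64, 61, 63, 64, 64, 65, 63, 63, 61, 64, 65, 63, 62, 64, 63, 65, 87, 125, 122, 120, 119, 120, 113, 72, 66, 71, 71, 70, 86, 96, 89, 87, 73, 73, 73, 70, 76, 73, 70, 74, 73, 79, 80, 114, 160, 194, 194, 195, 196, 194, 193, 193]
206 [65, 58, 60, 60, 62, 61, 56, 61, 61, 66, 62, 62, 64, 69, 64, 64, 61, 69, 94, 121, 118, 119, 120, 121, 116, 85, 65, 68, 66, 94, 144, 155, 155, 147, 123, 70, 70, 71, 69, 69, 83, 125, 156, 165, 161, 161, 161, 160, 162, 162, 163, 161, 158, 160]
208 [62, 66, 58, 67, 77, 74, 76, 69, 70, 62, 64, 65, 65, 65, 5
[... 1423 characters left out ...]
 102, 116, 123, 126, 127, 136, 148, 156, 165, 144, 94, 67, 78, 88, 91, 89, 92, 93]
272 [67, 71, 74, 72, 73, 72, 74, 73, 70, 72, 65, 81, 117, 149, 162, 144, 93, 67, 80, 89, 91, 94, 94, 93]
274 [69, 76, 64, 72, 76, 75, 74, 75, 69, 72, 67, 69, 116, 147, 162, 141, 91, 67, 78, 87, 91, 94, 92, 96]
276 [76, 70, 72, 73, 70, 72, 77, 78, 83, 79, 73, 72, 87, 113, 129, 120, 91, 67, 78, 88, 89, 95, 93, 90]
278 [69, 76, 72, 69, 73, 121, 142, 151, 156, 155, 160, 162, 163, 167, 170, 171, 162, 133, 113, 102, 95, 96, 95, 96]
bar if centered -0.009 [[271.2 228.3]]
bar if centered -0.004 [[271.3 221.5]]
bar if centered 0 [[271.3 216. ]]
bar if centered 0.004 [[271.4 210.4]]
bar if centered 0.009 [[271.5 203.4]]
```

The bar is centred in the fork to about 0.5 mm, the tine is about 3 mm off the collar, and the force is zero. Lifting out.

```bash
python3 -m pendant '[[[0,0.04,0,-0.3,0],[0,0,0,-0.5,0],[0,0,0,-0.6,0],[0,0,0,-0.6,0],[0,0,0,0,0]]]' >/dev/null; python3 f.py
python3 -m pendant '[[[0,0,0,-1,0],[0,0,0,-2,0],[0,0,0,-3,0],[0,0,0,-3,0],[0,0,0,-3,0],[0,0,0,0,0],[0,0,0,0,0]]]' >/dev/null; python3 f.py; python3 -c "
from h import *
snap('wrist','w8')
st()"
```

```text
17.2 ex,ey,z [ 0.5505 -0.2103  0.0798] Ftool [-0.3  0.3  0.8] M [-0.01 -0.03  0.05] yaw 95.1 gf 50.0 op 0.0198
17.9 ex,ey,z [ 0.55   -0.21    0.1992] Ftool [0.1 0.2 1. ] M [ 0.    0.   -0.01] yaw 95.1 gf 50.0 op 0.0197
t 17.95 pos [ 0.5871 -0.0297  0.1976] x [-0.996 -0.089  0.001] y [-0.089  0.996  0.   ] z [-0.001  0.    -1.   ] F [-0.3 -0.2 -1.9] M [-0.01 -0.   -0.01] op 0.0196 gf 49.99964118003845 q [-0.14  0.11  1.55  0.    1.48 -1.8 ]
```

```bash
python3 -m pendant '[[[0,0,0,0,-4.8],[0,0,0,0,-4.8],[0,0.53,4.1,0,0],[0,0.53,4.1,0,0],[0,0.53,4.1,0,0],[0,0.53,4.1,0,0],[0,0.53,4.1,0,0],[0,0.53,4.1,0,0]]]' >/dev/null; python3 -m pendant '[[[0,0.53,4.1,0,0],[0,0.53,4.1,0,0],[0,0.53,4.1,0,0],[0,0,0,3,0],[0,0,0,3,0],[0,0,0,1.8,0],[0,0,0,0,0],[0,0,0,0,0]]]' >/dev/null;  python3 -m pendant '[[[0,0,0,0,0],[0,0,0,0,0],[0,0,0,0,0]]]' >/dev/null; python3 -c "
from h import *
s,r=st()
d=r.T@(np.array([.4471,.3154,.0611])-s['tool_pos']);print('to go cm',d*100, 'roll',-(104.72-np.degrees(np.arctan2(r[1,1],r[0,1]))))"
```

```text
t 19.85 pos [0.4484 0.3153 0.1213] x [-0.967 -0.253 -0.002] y [-0.253  0.967  0.001] z [ 0.002  0.001 -1.   ] F [-0.5  0.  -1. ] M [0.02 0.04 0.02] op 0.0199 gf 49.99973237514496 q [ 0.52  0.06  1.75 -0.    1.34 -1.31]
to go cm [0.13702671 0.03595933 6.02419712] roll -0.037108891112197284
```

```bash
cat > g.py <<'E'
from h import *
s,r=st()
d=r.T@(np.array([.4471,.3154,.0611])-s['tool_pos']);print('to go cm',d*100)
E
python3 -m pendant '[[[0,0,0,0,0],[0,0,0,0,0],[0,0,0,0,0],[0,0,0,0,0]]]' >/dev/null; python3 g.py
```

```text
t 20.25 pos [0.4477 0.3151 0.1202] x [-0.967 -0.254 -0.   ] y [-0.254  0.967 -0.   ] z [ 0. -0. -1.] F [ 0.2 -0.6 -0.1] M [0.05 0.01 0.01] op 0.0198 gf 49.999786019325256 q [ 0.52  0.06  1.75 -0.    1.34 -1.31]
to go cm [0.04645455 0.0472708  5.90611852]
```

```bash
python3 -m pendant '[[[0,0.04,0.03,0,0],[0,0,0,1,0],[0,0,0,0.8,0],[0,0,0,0.6,0],[0,0,0,0,0],[0,0,0,0,0]]]' >/dev/null; python3 g.py
python3 -m pendant '[[[0,0,0,0.8,0],[0,0,0,0.8,0],[0,0,0,0.8,0],[0,0,0,0.6,0],[0,0,0,0,0],[0,0,0,0,0]]]' >/dev/null; python3 g.py
```

```text
t 20.85 pos [0.447  0.3151 0.0957] x [-0.967 -0.254  0.001] y [-0.254  0.967 -0.   ] z [-0.001 -0.    -1.   ] F [-0.6  0.4 -1.4] M [ 0.03 -0.05  0.08] op 0.0197 gf 49.99973237514496 q [ 0.52  0.08  1.77  0.    1.29 -1.31]
to go cm [-0.02445013  0.02547815  3.46156351]
t 21.45 pos [0.4471 0.3152 0.0659] x [-0.967 -0.254  0.001] y [-0.254  0.967 -0.   ] z [-0. -0. -1.] F [ 0.6 -0.7 -0.7] M [ 0.07  0.02 -0.02] op 0.0201 gf 49.99980032444 q [ 0.52  0.12  1.79  0.    1.23 -1.31]
to go cm [-0.00960607  0.021921    0.47897814]
```

```bash
python3 -m pendant '[[[0,0,0,0.3,0],[0,0,0,0.16,0],[0,0,0,0,0],[0,0,0,0,0]]]' >/dev/null; python3 g.py
python3 -m pendant '[[[0.5,0,0,0,0],[0.5,0,0,0,0],[0.5,0,0,0,0],[0.5,0,0,0,0]]]' >/dev/null; python3 g.py
```

```text
t 21.85 pos [0.4472 0.3153 0.0616] x [-0.967 -0.254 -0.   ] y [-0.254  0.967  0.   ] z [ 0.  0. -1.] F [ 0.8  0.1 -0.9] M [0.04 0.   0.05] op 0.0197 gf 49.99962866306305 q [ 0.52  0.12  1.79 -0.    1.23 -1.31]
to go cm [0.00965397 0.01550067 0.05055095]
t 22.25 pos [0.4473 0.3153 0.0617] x [-0.967 -0.254 -0.   ] y [-0.254  0.967  0.   ] z [ 0.  0. -1.] F [-0.5 -0.5 -0. ] M [ 0.03 -0.01  0.04] op 0.0452 gf 0.0 q [ 0.52  0.12  1.79 -0.    1.23 -1.31]
to go cm [0.01314884 0.01616328 0.05589475]
```

```bash
python3 -m pendant '[[[0.55,0,0,-2,0],[0.55,0,0,-3,0],[1,0,0,-4,0],[1,0,0,-4,0],[1,0,0,-1,8.4],[1,0,0,0,8.4],[1,0,0,0,8.4],[1,0,0,0,8.4]]]' >/dev/null
python3 -m pendant '[[[1,0,0,0,8.4],[1,0,0,0,8.4],[1,0,0,0,8.4],[1,0,0,0,8.4],[1,0,0,0,8.4],[1,0,0,0,8.4],[1,0,0,0,8.4],[1,0,0,0,7.6]]]' >/dev/null
python3 -m pendant '[[[1,-4.27,1.56,0,0],[1,-4.27,1.56,0,0],[1,-4.27,1.56,0,0],[1,-4.27,1.56,0,0],[1,-4.27,1.56,0,0],[1,-4.27,1.56,0,0],[1,-4.27,1.56,0,0],[1,0,0,0,0]]]' >/dev/null
python3 -m pendant '[[[1,0,0,0,0],[1,0,0,0,0],[1,0,0,0,0]]]' >/dev/null
python3 - <<'E'
from h import *
c=snap('wrist','w9'); st(); cv2.imwrite('pics/c9.png',cv2.resize(c['img'],(800,600),interpolation=cv2.INTER_CUBIC))
E
```

```text
t 25.0 pos [0.5801 0.0277 0.2016] x [-0.084  0.996  0.   ] y [0.996 0.084 0.   ] z [ 0.  0. -1.] F [ 0.2 -0.3 -0. ] M [-0.07  0.08  0.  ] op 0.0929 gf 0.0 q [-0.04  0.09  1.57  0.    1.49 -0.12]
```

View pics/c9.png

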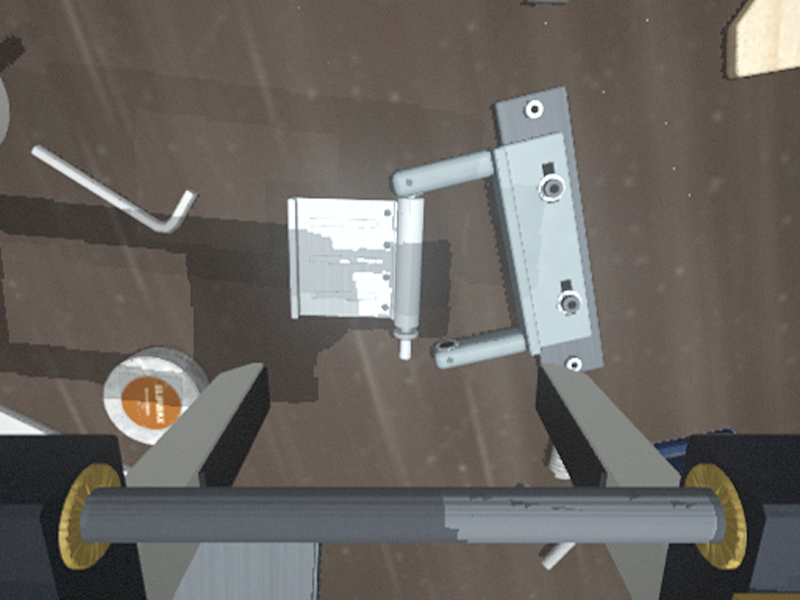

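The flap is swung clear: the barrel's axis runs from (411,198) to (407,330), the bar tip is at (404,358) beside the lug nose at (445,350), and the stub is still in its arm at (403,183). The flap is level.

Run:
```python
from h import *
s=1.5625
g=cv2.cvtColor(cv2.imread('pics/w9.png'),cv2.COLOR_BGR2GRAY)
for v in (135,150,165,180,195,205): print(v,g[v,246:280].tolist())
b=ray('w9',np.array([(411,198),(407,330),(404,358)])/s,.010); print(b.round(4))
d=b[0]-b[1]; print(np.linalg.norm(d),np.degrees(np.arctan2(d[1],d[0])))
lp=ray('w9',np.array([(289,198),(292,318)])/s,.014); d=lp[0]-lp[1]; print('lip',lp,np.linalg.norm(d),np.degrees(np.arctan2(d[1],d[0])))
print('nose',ray('w9',np.array([(432,350),(520,330)])/s,.021))
c=np.load('pics/w9.npz')['pose']; print(c[:3,3])
```

```text
135 [161, 155, 156, 181, 240, 252, 206, 254, 155, 187, 205, 222, 236, 241, 247, 246, 237, 255, 254, 250, 249, 247, 235, 228, 210, 114, 104, 101, 106, 102, 99, 101, 100, 100]
150 [255, 255, 254, 254, 254, 254, 243, 254, 159, 199, 216, 232, 241, 246, 251, 254, 255, 254, 252, 249, 248, 239, 231, 217, 143, 104, 101, 106, 104, 104, 104, 103, 103, 104]
165 [198, 199, 198, 197, 194, 183, 198, 166, 162, 175, 182, 188, 192, 195, 196, 200, 197, 192, 184, 184, 182, 174, 167, 144, 84, 89, 87, 86, 85, 85, 83, 83, 82, 80]
180 [252, 250, 253, 194, 195, 188, 197, 147, 172, 180, 185, 188, 193, 194, 197, 198, 193, 185, 184, 182, 173, 167, 153, 96, 83, 86, 86, 89, 84, 85, 81, 78, 80, 80]
195 [158, 172, 238, 251, 168, 189, 170, 162, 174, 179, 186, 189, 190, 192, 195, 192, 186, 179, 179, 174, 168, 155, 112, 80, 81, 80, 81, 83, 83, 81, 77, 80, 81, 80]
205 [92, 90, 92, 92, 94, 102, 142, 181, 188, 194, 201, 203, 206, 209, 212, 204, 196, 194, 190, 179, 170, 150, 83, 81, 84, 81, 84, 82, 83, 80, 78, 81, 80, 81]
[[ 0.5821  0.0735  0.01  ]
 [ 0.5875 -0.0203  0.01  ]
 [ 0.5872 -0.0423  0.01  ]]
0.093986006816395 93.31187963925315
lip [[ 0.50154355  0.06716061  0.014     ]
 [ 0.50540252 -0.01666445  0.014     ]] 0.08391383420326728 92.6358122428817
nose [[ 0.60600356 -0.0298593   0.021     ]
 [ 0.66582924 -0.00975407  0.021     ]]
[0.57288332 0.10978261 0.36704026]
```

```bash
python3 -m pendant '[[[0.37,0,0,0,1.8],[0.37,0.05,0.49,3,0],[0.37,0,0,4,0],[0.37,0,0,4,0],[0.37,0,0,3,0],[0.37,0,0,1.5,0],[0.37,0,0,0,0],[0.37,0,0,0,0]]]' >/dev/null; python3 -m pendant '[[[0.37,0,0,0,0],[0.37,0,0,0,0],[0.37,0,0,0,0]]]' 55 >/dev/null
cat > g2.py <<'E'
from h import *
s,r=st()
d=r.T@(np.array([.585,.0285,.0078])-s['tool_pos']);print('to go cm',d*100,'yaw',np.degrees(np.arctan2(r[1,1],r[0,1])))
E
python3 g2.py
```

```text
t 26.1 pos [0.5864 0.027  0.048 ] x [-0.05   0.999 -0.   ] y [0.999 0.05  0.002] z [ 0.002 -0.    -1.   ] F [ 0.5  0.5 -0.4] M [-0.07  0.07  0.03] op 0.0341 gf 0.0 q [-0.04  0.24  1.69 -0.    1.21 -0.09]
to go cm [ 0.16105726 -0.13932367  4.01836167] yaw 2.892699407397575
```

```bash
python3 -m pendant '[[[0.37,0.12,-0.05,1,0],[0.37,0,0,1,0],[0.37,0,0,1,0],[0.37,0,0,0,0],[0.37,0,0,0,0],[0.37,0,0,0,0]]]' >/dev/null; python3 g2.py
```

```text
t 26.7 pos [0.585  0.0282 0.0167] x [-0.05   0.999 -0.   ] y [0.999 0.05  0.   ] z [ 0. -0. -1.] F [-0.6  0.6  0.7] M [-0.02  0.08 -0.03] op 0.0346 gf 0.0 q [-0.04  0.28  1.71 -0.    1.16 -0.09]
to go cm [0.03215382 0.00244006 0.88645175] yaw 2.8912501153128622
```

```bash
python3 -m pendant '[[[0.37,0,0,0.5,0],[0.37,0,0,0.35,0],[0.37,0,0,0,0]]]' 55 >/dev/null; python3 g2.py
python3 -m pendant '[[[0,0,0,0,0],[0,0,0,0,0],[0,0,0,0,0],[0,0,0,0,0],[0,0,0,0,0]]]' 55 >/dev/null; python3 g2.py
```

```text
t 27.0 pos [0.5843 0.0282 0.0073] x [-0.05   0.999  0.   ] y [ 0.999  0.05  -0.001] z [-0.001  0.    -1.   ] F [-0.3  0.1  0.4] M [-0.05  0.07 -0.01] op 0.0341 gf 0.0 q [-0.04  0.29  1.71 -0.    1.14 -0.09]
to go cm [ 0.02507451  0.07178171 -0.04655155] yaw 2.8913847774656793
t 27.5 pos [0.585  0.0282 0.0082] x [-0.051  0.999 -0.   ] y [0.999 0.051 0.   ] z [ 0. -0. -1.] F [-0.  -0.2  0.4] M [-0.08  0.05  0.03] op 0.0178 gf 55.000208616256714 q [-0.04  0.29  1.71 -0.    1.14 -0.09]
to go cm [ 0.03130449 -0.00142062  0.03908619] yaw 2.895097280587115
```

Gripped at 18 mm with no side load. I'll slide along the barrel toward the sprung end.

```bash
python3 -m pendant '[[[0,-0.2,0,0,0],[0,-0.2,0,0,0],[0,-0.2,0,0,0],[0,0,0,0,0]]]' >/dev/null; python3 f.py
python3 -m pendant '[[[0,-0.3,0,0,0],[0,-0.3,0,0,0],[0,-0.3,0,0,0],[0,-0.3,0,0,0],[0,-0.3,0,0,0],[0,-0.2,0,0,0],[0,0,0,0,0]]]' >/dev/null; python3 f.py
```

```text
27.9 ex,ey,z [ 0.5633 -0.16    0.0081] Ftool [ 1.  -0.1 -1.7] M [ 0.17 -0.01 -0.01] yaw 2.88 gf 55.0 op 0.0178
28.6 ex,ey,z [ 0.5589 -0.1766  0.0081] Ftool [-0.1 -0.7 -2.2] M [ 0.13 -0.08  0.05] yaw 2.88 gf 55.0 op 0.0178
```

```bash
python3 -m pendant '[[[0,0,0,-0.3,0],[0,0,0,-0.5,0],[0,0,0,-0.8,0],[0,0,0,-1,0],[0,0,0,0,0]]]' >/dev/null; python3 f.py
python3 -m pendant '[[[0,0,0,-2,0],[0,0,0,-3,0],[0,0,0,-3,0],[0,0,0,-3,0],[0,0,0,0,0],[0,0,0,0,0]]]' >/dev/null; python3 f.py
python3 - <<'E'
from h import *
s,r=st(); snap('wrist','w10')
# predicted flap corners in gripper frame: lip at z .014 above underside; check sag by locating the lip edge
g=cv2.cvtColor(cv2.imread('pics/w10.png'),cv2.COLOR_BGR2GRAY)
for v in (130,150,170,190): print(v,g[v,130:200:1].tolist())
p=s['tool_pos']
for z in(-.005,-.015,0,.015): print(z,[proj('w10',p+r@np.array([x,-.082,0])+[0,0,.0062+z]).round(1).tolist() for x in(-.04,0,.04)])
E
```

```text
29.1 ex,ey,z [ 0.5605 -0.1767  0.0365] Ftool [1.  0.1 1.6] M [-0.04 -0.01 -0.02] yaw 2.9 gf 81.4 op 0.0164
29.7 ex,ey,z [ 0.5594 -0.1763  0.1445] Ftool [-0.1  0.9  2.8] M [-0.   -0.05  0.02] yaw 2.9 gf 81.4 op 0.0167
t 29.7 pos [0.5865 0.0052 0.1445] x [-0.051  0.999 -0.   ] y [0.999 0.051 0.002] z [ 0.002 -0.    -1.   ] F [ 0.9 -0.  -2.8] M [-0.05 -0.01 -0.02] op 0.0167 gf 81.3595119304955 q [-0.08  0.14  1.62 -0.    1.39 -0.13]
130 [100, 96, 99, 100, 95, 98, 99, 100, 93, 97, 89, 96, 97, 95, 95, 97, 93, 93, 95, 93, 95, 95, 89, 90, 86, 89, 91, 89, 89, 89, 88, 93, 92, 88, 94, 87, 90, 92, 89, 90, 88, 92, 93, 90, 89, 91, 92, 93, 90, 86, 93, 90, 89, 90, 88, 94, 91, 92, 92, 91, 89, 96, 95, 95, 96, 97, 96, 95, 95, 95]
150 [69, 70, 72, 75, 72, 74, 70, 73, 70, 70, 72, 72, 78, 72, 75, 71, 71, 71, 72, 72, 70, 72, 71, 76, 73, 65, 69, 71, 71, 67, 73, 70, 72, 67, 71, 71, 64, 70, 67, 73, 67, 68, 69, 71, 73, 69, 66, 67, 68, 73, 73, 74, 72, 73, 73, 74, 71, 68, 70, 70, 74, 68, 69, 72, 74, 74, 73, 77, 75, 76]
170 [229, 232, 233, 232, 232, 230, 226, 227, 227, 226, 226, 227, 228, 228, 226, 222, 216, 219
[... 153 characters left out ...]
07, 207, 208, 209, 207, 207, 205, 205, 206, 208, 208, 209, 209, 207, 207, 206, 208, 207, 207, 205, 203, 202]
190 [187, 189, 189, 190, 193, 191, 191, 187, 188, 189, 187, 188, 188, 189, 192, 189, 187, 190, 192, 192, 194, 192, 191, 190, 186, 189, 189, 190, 190, 189, 190, 191, 191, 189, 192, 192, 193, 189, 189, 190, 191, 192, 195, 195, 194, 191, 191, 192, 191, 188, 189, 191, 191, 190, 190, 190, 191, 192, 191, 192, 194, 192, 191, 192, 189, 191, 192, 192, 191, 189]
-0.005 [[[114.7, 313.3]], [[105.4, 250.0]], [[94.9, 178.0]]]
-0.015 [[[121.4, 302.8]], [[113.0, 242.0]], [[103.5, 173.2]]]
0 [[[111.1, 319.0]], [[101.3, 254.4]], [[90.2, 180.5]]]
0.015 [[[99.1, 337.9]], [[87.6, 268.9]], [[74.4, 189.2]]]
```

The opening fell to 16.4 mm and the grip reads 81 N, so the barrel may have turned or slipped in the pads. I'm out of picture views, so I'll check numerically against the contours.

```bash
cat > seg.py <<'E'
from h import *
def cont(f,ref,box,th=35):
    a=cv2.imread(f'pics/{f}.png'); u0,v0,u1,v1=box
    m=np.zeros(a.shape[:2],np.uint8)
    h=cv2.cvtColor(a,cv2.COLOR_BGR2HSV); mm=((h[...,2]>ref)&(h[...,1]<th)).astype(np.uint8)*255
    m[v0:v1,u0:u1]=mm[v0:v1,u0:u1]
    m=cv2.morphologyEx(m,cv2.MORPH_OPEN,np.ones((3,3)))
    for c in sorted(cv2.findContours(m,cv2.RETR_EXTERNAL,cv2.CHAIN_APPROX_SIMPLE)[0],key=cv2.contourArea)[::-1][:3]:
        print(f,cv2.contourArea(c),cv2.approxPolyDP(c,2.5,True)[:,0].tolist())
E
python3 - <<'E'
from seg import *
snap('side','s10'); snap('top','t10'); s=robot.read_state(); r=R.from_rotvec(s['orientation']).as_matrix(); p=s['tool_pos']
cont('w10',120,(0,130,512,330))
cont('s10',110,(150,60,360,260)); cont('t10',120,(180,130,320,260))
# predictions: flap frame: y along tool x, x along tool y, z up; barrel axis at height z0 rel TCP, tilt a about the axis (deg, +=lip down)
for z0 in (.002,):
  for a in(-10,0,10,25):
    t=np.radians(a); o=p+[0,0,z0]
    def F(x,y,z): # z rel axis
        X=x*np.cos(t)+z*np.sin(t)*-1*0; 
        xx=x*np.cos(t)-(z)*np.sin(t); zz=x*np.sin(t)+z*np.cos(t)
        return o+r[:,1]*xx+r[:,0]*y+np.array([0,0,zz])
    for f in('w10','s10','t10'):
        print(a,f,[proj(f,F(-.082,y,z))[0].round(0).tolist() for y in(-.042,.042) for z in(-.01,.004)], 'bar',[proj(f,F(0,y,0))[0].round(0).tolist() for y in(-.0703,.045)])
E
```

```text
w10 24136.5 [[263, 143], [251, 143], [251, 163], [239, 169], [104, 169], [94, 174], [105, 254], [90, 244], [88, 237], [91, 234], [88, 237], [81, 235], [82, 240], [74, 234], [47, 237], [33, 247], [29, 256], [29, 272], [33, 281], [53, 298], [70, 302], [87, 299], [98, 290], [103, 271], [98, 257], [101, 255], [107, 261], [109, 280], [117, 277], [118, 268], [120, 276], [123, 272], [125, 277], [218, 276], [221, 279], [223, 310], [229, 310], [240, 235], [242, 275], [239, 311], [271, 311], [275, 168], [263, 163]]
w10 5902.0 [[333, 130], [352, 224], [359, 225], [362, 242], [407, 232], [392, 130]]
w10 2189.5 [[345, 210], [310, 217], [305, 224], [301, 221], [300, 226], [290, 221], [285, 227], [286, 222], [283, 222], [282, 231], [277, 232], [285, 310], [291, 310], [294, 278], [315, 276], [301, 240], [288, 234], [288, 228], [297, 232], [305, 228], [312, 231], [347, 221]]
s10 1053.0 [[271, 145], [273, 158], [278, 146], [323, 158], [331, 157], [332, 165], [359, 168], [359, 156], [352, 152], [293, 138]]
s10 801.5 [[281, 94], [281, 107], [290, 106], [305, 95], [309, 96], [307, 100], [318, 96], [321, 
[... 1354 characters left out ...]
, 208.0]] bar [[287.0, 173.0], [240.0, 175.0]]
10 w10 [[133.0, 291.0], [121.0, 303.0], [117.0, 163.0], [102.0, 168.0]] bar [[255.0, 354.0], [254.0, 167.0]]
10 s10 [[250.0, 196.0], [249.0, 191.0], [230.0, 183.0], [229.0, 179.0]] bar [[284.0, 182.0], [255.0, 166.0]]
10 t10 [[277.0, 207.0], [278.0, 207.0], [243.0, 209.0], [243.0, 209.0]] bar [[287.0, 173.0], [240.0, 175.0]]
25 w10 [[155.0, 275.0], [141.0, 285.0], [143.0, 157.0], [126.0, 161.0]] bar [[255.0, 354.0], [254.0, 167.0]]
25 s10 [[253.0, 202.0], [251.0, 198.0], [234.0, 189.0], [232.0, 185.0]] bar [[284.0, 182.0], [255.0, 166.0]]
25 t10 [[277.0, 205.0], [277.0, 206.0], [244.0, 207.0], [244.0, 208.0]] bar [[287.0, 173.0], [240.0, 175.0]]
```

The contours match a flap level within about 4° (lip slightly low) and held stably. Before placing, I'll check where the wrench's jaw lies relative to the tray, since it is near the tray's left corner.

Run:
```python
from h import *
s=1.5625
for z in (0.0,.024,.03): print(z,'top',ray('top0',np.array([(537,388),(523,412),(512,378),(505,405)])/s,z)[:,:2].round(3).tolist(),'side',ray('side0',np.array([(405,458),(400,434)])/s,z)[:,:2].round(3).tolist())
# side view tray rim
t=ray('side0',np.array([(463,407),(555,485),(450,550),(368,455)])/s,.024); print(t[:,:2].round(3).tolist(),t.mean(0))
```

```text
0.0 top [[0.413, -0.225], [0.372, -0.199], [0.431, -0.183], [0.384, -0.168]] side [[0.419, -0.213], [0.439, -0.17]]
0.024 top [[0.411, -0.22], [0.371, -0.194], [0.429, -0.178], [0.383, -0.164]] side [[0.405, -0.234], [0.424, -0.193]]
0.03 top [[0.411, -0.219], [0.371, -0.193], [0.428, -0.177], [0.383, -0.163]] side [[0.402, -0.24], [0.42, -0.199]]
[[0.526, -0.196], [0.525, -0.372], [0.369, -0.375], [0.37, -0.204]] [ 0.44755392 -0.28658239  0.024     ]
```

```bash
python3 -m pendant '[[[0,0,0,0,1.5],[0,0,0,0,1.4],[0,-1.7,-0.6,0,0],[0,-2.75,-0.97,0,0],[0,-3.43,-1.22,0,0],[0,-3.43,-1.22,0,0],[0,-3.43,-1.22,0,0],[0,-3.43,-1.22,0,0]]]' >/dev/null; python3 -m pendant '[[[0,-3.43,-1.22,0,0],[0,-3.43,-1.22,0,0],[0,-2.75,-0.97,0,0],[0,-1.7,-0.6,0,0],[0,0,0,0,0],[0,0,0,0,0],[0,0,0,0,0],[0,0,0,0,0]]]' >/dev/null
cat > g3.py <<'E'
from h import *
s,r=st()
d=r.T@(np.array([.482,-.290,.0115])-s['tool_pos']);print('to go cm',d*100)
E
python3 g3.py
python3 - <<'E'
from seg import *
snap('wrist','w11'); snap('side','s11'); s=robot.read_state(); r=R.from_rotvec(s['orientation']).as_matrix(); p=s['tool_pos']
cont('w11',120,(0,60,512,330)); cont('s11',120,(200,150,380,350))
o=p+[0,0,.0]
for a in(0,5,10):
    t=np.radians(a)
    F=lambda x,y,z: o+r[:,1]*(x*np.cos(t)-z*np.sin(t))+r[:,0]*y+np.array([0,0,x*np.sin(t)+z*np.cos(t)])
    for f in('w11','s11'): print(a,f,[proj(f,F(-.082,y,z))[0].round(0).tolist() for y in(-.042,.042) for z in(-.01,.004)],[proj(f,F(0,y,0))[0].round(0).tolist() for y in(-.0703,.045,.0575)])
E
```

```text
t 31.45 pos [ 0.4817 -0.2885  0.1439] x [-0.001  1.     0.   ] y [ 1.     0.001 -0.   ] z [-0.  0. -1.] F [-0.2 -0.3 -1.4] M [-0.05  0.02  0.03] op 0.0164 gf 81.30662474781275 q [-0.63  0.07  1.69  0.    1.38 -0.63]
to go cm [-0.15002137  0.03001714 13.24011739]
w11 29006.5 [[132, 72], [139, 124], [151, 129], [151, 133], [158, 137], [164, 136], [165, 141], [176, 148], [184, 145], [185, 148], [218, 148], [225, 142], [224, 132], [231, 131], [232, 144], [236, 140], [242, 146], [239, 147], [242, 150], [239, 151], [241, 163], [248, 162], [251, 166], [241, 167], [239, 172], [111, 170], [125, 277], [197, 277], [212, 241], [233, 232], [240, 233], [241, 213], [243, 301], [239, 299], [239, 310], [271, 310], [274, 171], [281, 165], [292, 167], [294, 163], [304, 163], [301, 154], [305, 150], [307, 75], [277, 75], [276, 83], [274, 75], [245, 75], [244, 78], [238, 74], [232, 77], [231, 74], [168, 74], [166, 81], [165, 72]]
w11 2547.0 [[377, 275], [400, 277], [423, 303], [442, 297], [446, 298], [443, 301], [449, 300], [446, 296], [510, 279], [511, 266], [489, 275], [467, 276], [455, 273], [434, 259
[... 474 characters left out ...]
0], [113.0, 320.0], [104.0, 169.0], [92.0, 176.0]] [[258.0, 355.0], [258.0, 168.0], [258.0, 143.0]]
0 s11 [[287.0, 277.0], [288.0, 271.0], [259.0, 251.0], [259.0, 245.0]] [[338.0, 263.0], [295.0, 231.0], [291.0, 228.0]]
5 w11 [[129.0, 298.0], [118.0, 312.0], [112.0, 167.0], [98.0, 172.0]] [[258.0, 355.0], [258.0, 168.0], [258.0, 143.0]]
5 s11 [[288.0, 281.0], [287.0, 274.0], [260.0, 254.0], [259.0, 248.0]] [[338.0, 263.0], [295.0, 231.0], [291.0, 228.0]]
10 w11 [[135.0, 291.0], [124.0, 304.0], [120.0, 164.0], [105.0, 169.0]] [[258.0, 355.0], [258.0, 168.0], [258.0, 143.0]]
10 s11 [[289.0, 283.0], [288.0, 277.0], [261.0, 257.0], [259.0, 252.0]] [[338.0, 263.0], [295.0, 231.0], [291.0, 228.0]]
```

```bash
python3 -m pendant '[[[0,-0.1,0,2,0],[0,0,0,3,0],[0,0,0,3,0],[0,0,0,2,0],[0,0,0,1,0],[0,0,0,0,0],[0,0,0,0,0],[0,0,0,0,0]]]' >/dev/null; python3 g3.py;python3 f.py
python3 -m pendant '[[[0,0,0,0.3,0],[0,0,0,0.3,0],[0,0,0,0,0],[0,0,0,0,0]]]' >/dev/null; python3 f.py
python3 -m pendant '[[[0,0,0,0.2,0],[0,0,0,0,0]]]' >/dev/null; python3 f.py
```

```text
t 32.35 pos [ 0.4825 -0.2913  0.0358] x [-0.     1.    -0.002] y [1.    0.    0.002] z [ 0.002 -0.002 -1.   ] F [ 0.6 -0.2 -1.9] M [-0.05 -0.   -0.03] op 0.0173 gf 81.31475068163127 q [-0.63  0.2   1.76 -0.    1.18 -0.63]
to go cm [ 0.13527995 -0.05753633  2.43143338]
32.35 ex,ey,z [ 0.3689 -0.4262  0.0358] Ftool [-0.2  0.6  1.9] M [-0.   -0.05  0.03] yaw 0.0 gf 81.3 op 0.0173
32.75 ex,ey,z [ 0.3679 -0.425   0.028 ] Ftool [0.7 0.2 2.4] M [ 0.01 -0.05 -0.02] yaw -0.01 gf 81.3 op 0.0168
32.95 ex,ey,z [ 0.3679 -0.425   0.0258] Ftool [0.3 0.9 1.1] M [ 0.01 -0.06  0.01] yaw -0.01 gf 81.3 op 0.0168
```

```bash
python3 -m pendant '[[[0,0,0,0.25,0],[0,0,0,0.25,0],[0,0,0,0,0]]]' >/dev/null; python3 f.py
python3 -m pendant '[[[0,0,0,0.2,0],[0,0,0,0,0]]]' >/dev/null; python3 f.py
python3 -m pendant '[[[0,0,0,0.2,0],[0,0,0,0,0]]]' >/dev/null; python3 f.py
python3 -m pendant '[[[0,0,0,0.15,0],[0,0,0,0,0]]]' >/dev/null; python3 f.py
```

```text
33.25 ex,ey,z [ 0.3678 -0.4248  0.0205] Ftool [ 0.5 -1.   1. ] M [ 0.02 -0.04 -0.02] yaw -0.01 gf 81.3 op 0.0167
33.45 ex,ey,z [ 0.3679 -0.4249  0.0187] Ftool [-0.1  0.2  2.5] M [-0.   -0.1   0.02] yaw -0.0 gf 81.3 op 0.0162
33.65 ex,ey,z [ 0.3679 -0.4249  0.0167] Ftool [0.5 0.3 1.2] M [ 0.02 -0.05  0.05] yaw -0.01 gf 81.3 op 0.0166
33.85 ex,ey,z [ 0.3679 -0.425   0.0153] Ftool [ 0.2 -0.3  1.9] M [ 0.01 -0.07 -0.06] yaw -0.0 gf 81.3 op 0.0169
```

```bash
for i in 1; do python3 -m pendant '[[[0,0,0,0.12,0],[0,0,0,0,0]]]' >/dev/null; python3 f.py
python3 -m pendant '[[[0,0,0,0.12,0],[0,0,0,0,0]]]' >/dev/null; python3 f.py
python3 -m pendant '[[[0,0,0,0.12,0],[0,0,0,0,0]]]' >/dev/null; python3 f.py
python3 -m pendant '[[[0,0,0,0.1,0],[0,0,0,0,0]]]' >/dev/null; python3 f.py; done
```

```text
34.05 ex,ey,z [ 0.368  -0.425   0.0142] Ftool [0.5 0.8 1.9] M [ 0.02 -0.07 -0.06] yaw -0.0 gf 81.3 op 0.0167
34.25 ex,ey,z [ 0.3682 -0.4252  0.0133] Ftool [ 0.6  0.8 -0.1] M [ 0.18 -0.04  0.01] yaw -0.0 gf 82.8 op 0.0169
34.45 ex,ey,z [ 0.3683 -0.4253  0.0123] Ftool [ 1.4 -0.1 -3.3] M [0.37 0.14 0.01] yaw -0.0 gf 84.6 op 0.0166
34.65 ex,ey,z [ 0.3684 -0.4254  0.0115] Ftool [ 1.6  0.  -5.3] M [0.6  0.2  0.05] yaw -0.0 gf 86.1 op 0.0166
```

```bash
python3 -m pendant '[[[0.3,0,0,0,0],[0.3,0,0,0,0],[0.3,0,0,0,0],[0.3,0,0,0,0]]]' >/dev/null; python3 f.py
python3 -m pendant '[[[0.3,0,0,-0.5,0],[0.3,0,0,-1,0],[0.3,0,0,-2,0],[0.3,0,0,-3,0],[0.3,0,0,-4,0],[0.3,0,0,-4,0],[0.3,0,0,-2,0],[0.3,0,0,0,0]]]' >/dev/null; python3 f.py
python3 - <<'E'
from seg import *
for i in range(4): robot.read_camera('top')
snap('wrist','w12'); snap('side','s12'); snap('top','t12'); p=np.array([.482,-.290,.0])
cont('w12',120,(60,20,450,300)); cont('s12',120,(240,200,360,350))
F=lambda x,y,z: np.array([.482+x,-.29+y,.003+z])
pts={'lipL0':(-.082,-.042,0),'lipL14':(-.082,-.042,.014),'lipR0':(-.082,.042,0),'lipR14':(-.082,.042,.014),'tip':(0,-.0703,.01),'barR':(0,.045,.01),'stub':(0,.0575,.01)}
for f in('w12','s12'): print(f,{k:proj(f,F(*v))[0].round(0).tolist() for k,v in pts.items()})
E
```

```text
35.05 ex,ey,z [ 0.3677 -0.4248  0.0105] Ftool [-0.2  0.6 -0.2] M [ 0.02 -0.08  0.02] yaw -0.01 gf 0.0 op 0.0278
35.85 ex,ey,z [ 0.3696 -0.4273  0.1815] Ftool [-0.4  0.5  0. ] M [ 0.01 -0.06 -0.04] yaw -0.0 gf 0.0 op 0.0281
w12 7156.5 [[262, 117], [257, 118], [257, 131], [250, 134], [180, 133], [179, 141], [178, 134], [173, 135], [180, 216], [183, 216], [180, 141], [186, 213], [250, 213], [251, 169], [252, 219], [261, 223], [266, 218], [268, 131], [261, 131]]
w12 3596.5 [[60, 20], [136, 62], [142, 69], [173, 69], [182, 57], [202, 65], [208, 62], [210, 49], [180, 34], [149, 37], [116, 20]]
w12 3323.5 [[146, 73], [148, 82], [161, 94], [158, 95], [158, 104], [162, 110], [167, 110], [166, 113], [161, 112], [161, 121], [177, 120], [178, 117], [183, 121], [184, 113], [189, 127], [206, 127], [207, 122], [209, 130], [212, 130], [213, 116], [241, 77], [177, 75], [178, 83], [174, 72]]
s12 1667.0 [[297, 281], [290, 281], [290, 290], [267, 301], [262, 300], [262, 304], [288, 332], [316, 318], [324, 309]]
s12 150.5 [[240, 290], [245, 297], [261, 293], [259, 288]]
s12 112.5 [[324, 203], [324, 218], [339, 223], [340, 220], [327, 211], [327, 203]]
w12 {'lipL0': [182.0, 212.0], 'lipL14': [179.0, 217.0], 'lipR0': [177.0, 133.0], 'lipR14': [173.0, 134.0], 'tip': [259.0, 241.0], 'barR': [259.0, 131.0], 'stub': [260.0, 117.0]}
s12 {'lipL0': [287.0, 335.0], 'lipL14': [287.0, 329.0], 'lipR0': [261.0, 306.0], 'lipR14': [261.0, 301.0], 'tip': [333.0, 321.0], 'barR': [294.0, 285.0], 'stub': [290.0, 282.0]}
```

The contours fall within 2 px of a flap lying flat in the tray. Last check: the tool and the bystanders, by comparing with the first top image.

Run:
```python
from h import *
a,b=[cv2.GaussianBlur(cv2.imread(f'pics/{f}.png'),(3,3),0).astype(int) for f in('top0','t12')]
d=(abs(a-b).max(2)>45).astype(np.uint8)
n,l,s,c=cv2.connectedComponentsWithStats(d)
for i in range(1,n):
    if s[i,4]>8: print(s[i].tolist())
print(proj('t12',[.4462,.3163,.112]).round(0),'block px')
A=d[225:260,115:170]; print('block diff px',A.sum())
```

```text
[440, 109, 72, 97, 4400]
[384, 126, 64, 78, 1711]
[414, 160, 31, 54, 179]
[233, 175, 42, 41, 1136]
[386, 177, 4, 7, 20]
[284, 176, 228, 208, 19288]
[388, 199, 4, 4, 11]
[347, 220, 34, 34, 481]
[457, 222, 29, 34, 467]
[0, 366, 8, 12, 74]
[200, 366, 48, 18, 471]
[[133. 234.]] block px
block diff px 0
```

```bash
python3 -c "
from plant import robot
print(robot.close_job())"
```

```text
the job is handed in; nothing more can be done
None
```

The job is handed in: the flap is out of its clevis and lies flat, right way up, in the tray, the forked tool is back in its slot, and the final camera checks agree, except that the arm hid some bystanders (such as the masking tape) from the last check.

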